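Turn the closed closet tote so it stacks on the open one

ROBOT

A 6-joint arm with a two-finger parallel gripper is mounted at the origin on the work surface. World frame = base frame: x ahead of the robot, y to its left, z up, the work surface at z = 0. Lengths are in m, angles in rad, forces in N, time in s.
With the tool pointing down it reaches from about 0.425 to 0.95 m from the base axis. Payload 3.5 kg.
Tool frame: the origin (TCP) lies on the centre line of the jaws, within the pads' length; the fingertips stand 11 mm ahead of it and the grasp point (between the pads) lies 8 mm behind it; z points along the fingers, y is the line along which they close (so a half turn about z gives the same grasp; the last joint's range is limited). The gripper opens to 85 mm and grips with 20 to 120 N. Pads are 22 mm wide; open, the fingers measure 114 mm over their backs; the gripper's body (76 mm by 85 mm) begins 54 mm behind the grasp point. The pads swing forward as they close: fully open they stand 13 mm farther back than shut.
Start: joints at [-1.283, 0.286, 1.577, -0, 1.279, -0.15], TCP at [0.286, -0.611, 0.208] pointing down, gripper open.
Joint ranges: [-2.77, 2.77], [-0.9, 2.22], [0.21, 2.48], [-1.53, 4.67], [0.24, 2.81], [-2.84, 2.84]. Speed limits (rad/s): [2.79, 2.79, 3.14, 3.14, 3.14, 3.14].

INTERFACE

Orientations are given as a unit quaternion [x, y, z, w].
In Python, from plant import ctrl gives the robot as it stands.
- The arm moves only by the tool step_arm, never from a script. Its argument "motion" is a list of rows, each an object with "offset": the shift along the tool's x, y, z in m, a list of three; "twist": the turn about the tool's z in degrees. A call has 1 to 12 rows; each row is the pose to reach, as a shift and turn from the pose commanded when the call began, along the tool's axes at that moment; what a row does not reach only later rows make up. A row lasts 1/10 s, in which the tool goes at most 50 mm and 8.59 degrees, less where a joint would pass 70% of its speed; a pose out of reach is approached as far as the arm can. A call with a gripper value outside its range is refused whole. "gripper" is the finger opening in m, from 0 to 0.0854, set as the call begins (left out, the last holds). The fingers move at their own pace and stop on an object; "grip_force" is the grip in N (left out, the last holds). Time passes only in rows, so rows that repeat a pose let the fingers close. It gives the time, the measured TCP pose, the force, the opening and the grip force at its end, in the units of the state.
- ctrl.get_state(): the state, without advancing time (a new reading comes with each control period).
- ctrl.read_camera(name): name is "scene" or "top" or "wrist"; returns the picture (420x560x3 uint8, blue, green, red); there is no depth.
- ctrl.calibration(name): a dict with "fx", "fy", "cx", "cy" (pixels), "cam_to_world" (4x4, takes a point from camera to world coordinates). Camera axes: x right, y up, looking along -z (the intrinsics and any distortion apply to the point x, -y, -z); pixel columns grow to the right and rows downward; lengths in m; the calibration is good to about 2 mm. A picture is of the moment at which its call begins: read the wrist's pose just before it. calibration takes no time and is no camera call; for the wrist camera it gives the pose at the moment of the call.
- ctrl.sign_off(): hands the job in; it is judged then, once.
The state is a dict: "time": time; "qpos": joint angles; "dq": joint speeds; "joint_efforts": joint torques, N m; "eef_pos": TCP position; "tcp_rot": TCP orientation; "contact_force": force on the tool from outside, world axes, zero at the start; "wrist_torque": the same for the moment, N m; "opening": opening from 0.0 (shut) to 1.0 (fully open); "finger_force": force on a finger pad.
Only numpy, scipy, OpenCV 4.12 (cv2) and the standard library are available. Lean on these libraries where they do the work, as an engineer would, in place of code of your own. Each camera call takes 0.05 s, during which the arm holds its last target. There are 200 camera calls.

TASK

The teal lidded tote was set down askew on top of the cream one. Push it round where it sits until its orange sides cross those of the cream tote and it drops onto the stacking ledges, level and fully down - not the other way, where it would nest and crush what lies below. Do not lift it or tip it over, and leave the other things on the dresser where they are.

Things in the scene. Friction and masses are not known exactly. Their poses are not given: they have to be found in the camera images.
- upper_tote: Closed teal stack-nest tote, 0.55 to 1.05 kg, too wide to grip. Origin: centre of its underside; z up. Foot 160 x 160 mm, body 50 mm high, lid on top. Orange bars mark its +x and -x sides; in these two sides the foot has an open channel 88 mm wide, 22 mm deep. It starts askew with its foot on the cream tote's rim, x axis 40 to 65 degrees from the cream tote's x axis.
- lid_top (a point): Centre of the top of the teal tote's lid, 60 mm above the teal origin, axes as the tote's. The lid, 184 x 184 x 10 mm, sticks out furthest (92 mm from the centre on each side): its edge is what gets pushed. Pushed near one corner, the tote shifts about 0.2 m per radian that it turns, so it wants pushes from several sides.
- lower_tote: Open cream stack-nest tote, fixed, 188 x 188 mm over the rim, 80 mm high. Origin: centre of its underside; z up. Mouth 172 x 172 mm, 168 mm at ledge height. The rims of its +x and -x sides are orange; inside each of these a pillar 76 mm wide stands 22 mm into the tote; the pillars' flat tops, 14 mm below the rim, are the stacking ledges.
- seat (a point): Cream tote's centre at ledge height, 66 mm above its origin, axes as its. With the teal x axis along its y axis (either way round) and the foot within about 5 mm and 4 degrees of square, the teal tote drops 14 mm onto the ledges: origin here. With x along x it nests 30 mm or more deeper: wrong. It may first hang with one edge on the rim: nudge or press that edge.
- polish_tin: Bystander, to be left alone: black polish tin, 68 mm across, 26 high. Origin: centre of its underside.
- wax_tin: Bystander, to be left alone: brass wax tin, 60 mm across, 22 high. Origin: centre of its underside.
- shoe_brush: Bystander, to be left alone: wooden shoe brush, 150 x 50 x 38 mm, long along x. Origin: centre of its underside.
- glasses_case: Bystander, to be left alone: dark red glasses case, 160 x 62 x 45 mm, long along x. Origin: centre of its underside.
- scent_bottle: Bystander, to be left alone: amber scent bottle, 48 mm across, 100 high. Origin: centre of its underside.
- trinket_dish: Bystander, to be left alone: white dish, 100 mm across, 30 high. Origin: centre of its underside.
- watch_stand: Bystander, to be left alone: watch stand, 80 mm foot, roll 80 mm long at 90 mm, 112 high. Origin: centre of its underside.

How it is judged:
At the end, for the whole second after the job is handed in: The teal tote stands stacked on the cream tote's ledges and at rest: its underside 62 to 70 mm above the cream tote's, centred within 8 mm each way, its x axis within 0.10 rad of the cream tote's y axis (either way round), level within 0.03 rad (x of upper_tote in the frame of lower_tote between -0.008 and 0.008 m and y of upper_tote in the frame of lower_tote between -0.008 and 0.008 m and z of upper_tote in the frame of lower_tote between 0.062 and 0.07 m and angle between the x axis of upper_tote and the y axis of lower_tote, either way round below 0.1 rad and angle between upper_tote's own z axis and vertical below 0.03 rad and linear speed of upper_tote below 0.02 m/s and angular speed of upper_tote below 0.1 rad/s); the robot touches nothing.
It fails at once if the teal tote is lifted more than 20 mm off the rim (z of upper_tote in the frame of lower_tote above 0.105 m).
It fails at once if the teal tote is tipped by more than 0.35 rad (20 degrees) (angle between upper_tote's own z axis and vertical above 0.35 rad).
It fails at once if another thing on the dresser is moved more than 30 mm (distance of any of polish_tin, wax_tin, shoe_brush, glasses_case, scent_bottle, trinket_dish, watch_stand from where it was at the start of the episode above 0.03 m).
It also fails if it takes over 67 s, if anything falls off the work surface, if the arm or the gripper's body presses on something with over 40 N, if the wrist force passes 120 N, or if a joint passes its speed limit or range.

## Working session

There is one attempt and no reset: what is moved stays moved. The work goes in short steps, Python scripts to look and compute and a tool call to move; the robot and the scene stay as the last step left them, time stands still between calls to the robot, and variables do not carry over. Pictures are saved under pics/ and viewed, at most 10 in all, crops included, and the job is handed in when it is done.

Besides the shell and the picture viewer there is one more tool, called after "Call:" in YAML: its name, and indented under it one key for each argument. step_arm: Moves the arm, as the interface text tells. Its arguments: {"type":"object","properties":{"motion":{"type":"array"},"gripper":{"type":"number"},"grip_force":{"type":"number"}},"required":["motion"]}

```bash
mkdir -p pics; ls
python3 - <<'E'
from plant import ctrl
import cv2,numpy as np
s=ctrl.get_state();print(s)
a=ctrl.read_camera("top");b=ctrl.read_camera("scene")
cv2.imwrite("pics/top0.png",a);cv2.imwrite("pics/scene0.png",b)
for n in("top","scene"):print(ctrl.calibration(n))
E
```

```text
pics
{'time': 0.0, 'qpos': array([-1.28303535e+00,  2.87200686e-01,  1.57819204e+00, -2.23690094e-05,
        1.27859494e+00, -1.50023189e-01]), 'dq': array([-0.00069637,  0.00027825, -0.00061015,  0.0008344 ,  0.0002813 ,
        0.00024992]), 'joint_efforts': array([-3.83020451e-04, -4.05981982e+01, -2.92626053e+01, -1.42326844e-04,
        5.77085390e-03, -3.64740004e-06]), 'eef_pos': array([ 0.28595624, -0.61064271,  0.20661575]), 'tcp_rot': array([ 9.76137228e-01,  2.17151279e-01, -9.30866956e-05, -1.19392740e-03]), 'contact_force': array([-0.57193017,  0.30816569,  0.64600492]), 'wrist_torque': array([-0.0015609 ,  0.02729287,  0.04645012]), 'finger_force': 0.0, 'opening': 0.9992110034872156}
{'fx': 452.8673231979771, 'fy': 452.8673231979771, 'cx': 280.291081916829, 'cy': 208.30349628527176, 'cam_to_world': array([[ 0.01190212,  0.98481277, -0.17321129,  0.3727523 ],
       [-0.99987498,  0.01352493,  0.00819165, -0.00227375],
       [ 0.01040991,  0.17309214,  0.98485062,  1.30775592],
       [ 0.        ,  0.        ,  0.        ,  1.        ]])}
{'fx': 455.6763552797306, 'fy': 455.6763552797306, 'cx': 277.4172019622002, 'cy': 197.93025089896275, 'cam_to_world': array([[-0.85167313, -0.41697123,  0.31747107,  0.88743399],
       [ 0.52399119, -0.66678849,  0.5299305 ,  0.56086679],
       [-0.00927972,  0.61767961,  0.78637509,  0.89857463],
       [ 0.        ,  0.        ,  0.        ,  1.        ]])}
```

View pics/top0.png

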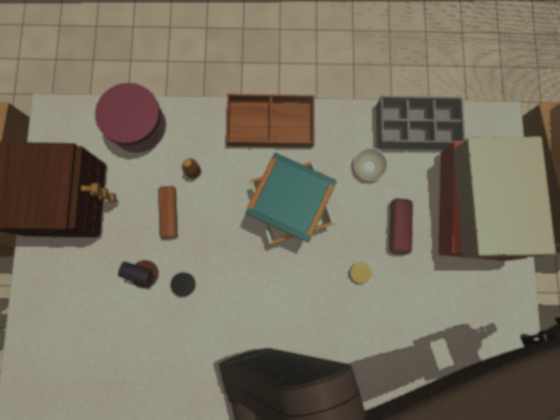

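View pics/scene0.png

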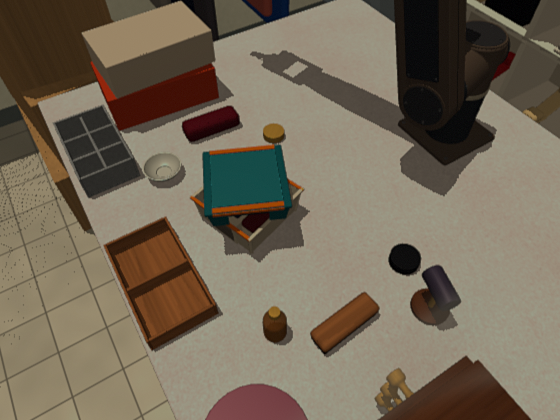

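The top view shows the teal lid centred near (291,197) and turned, with the cream tote's corners showing near (252,195), (272,243) and (330,222). I need a zoomed crop to tell which cream sides are orange.

```bash
cat > h.py <<'E'
from plant import ctrl
import cv2,numpy as np
def w2p(c,P):
    T=np.linalg.inv(c["cam_to_world"]);q=(T[:3,:3]@np.atleast_2d(P).T).T+T[:3,3]
    return np.c_[c["fx"]*q[:,0]/-q[:,2]+c["cx"],c["fy"]*-q[:,1]/-q[:,2]+c["cy"]]
def p2w(c,px,z):
    px=np.atleast_2d(px).astype(float)
    d=np.c_[(px[:,0]-c["cx"])/c["fx"],-(px[:,1]-c["cy"])/c["fy"],-np.ones(len(px))]
    d=d@c["cam_to_world"][:3,:3].T;o=c["cam_to_world"][:3,3]
    return o+d*((z-o[2])/d[:,2])[:,None]
def teal(im):
    h=cv2.cvtColor(im,cv2.COLOR_BGR2HSV)
    return cv2.inRange(h,(80,80,40),(105,255,255))
E
python3 - <<'E'
from h import *
a=cv2.imread("pics/top0.png");b=cv2.imread("pics/scene0.png")
A=cv2.resize(a[145:255,235:345],(550,550),interpolation=cv2.INTER_CUBIC)
B=cv2.resize(b[135:255,180:315],None,fx=4,fy=4,interpolation=cv2.INTER_CUBIC)[:550]
A=cv2.resize(A,(400,400));B=cv2.resize(B,(400,400*480//540))
o=np.zeros((400,800,3),np.uint8);o[:,:400]=A;o[:B.shape[0],400:]=B
cv2.imwrite("pics/z0.png",cv2.convertScaleAbs(o,alpha=1.5))
c=ctrl.calibration("top")
m=teal(a);ys,xs=np.nonzero(m);print(len(xs))
k=max(cv2.findContours(m,0,1)[0],key=cv2.contourArea)
r=cv2.minAreaRect(k);bx=cv2.boxPoints(r);print(bx)
W=p2w(c,bx,.154);print(W.round(3),W.mean(0))
E
```

```text
3681
[[246.69023 212.91058]
 [273.7838  152.7027 ]
 [333.70062 179.66528]
 [306.60706 239.87317]]
[[ 0.562  0.075  0.154]
 [ 0.725  0.007  0.154]
 [ 0.654 -0.151  0.154]
 [ 0.495 -0.08   0.154]] [ 0.60886214 -0.03729969  0.154     ]
```

View pics/z0.png

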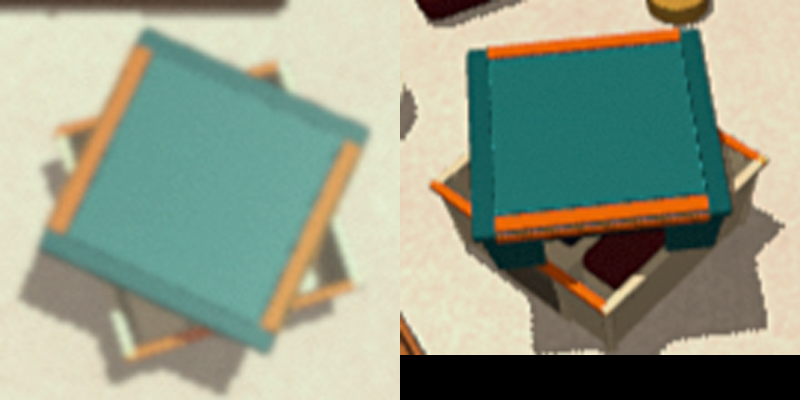

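The crop shows the cream rim corners at about (251,181), (311,162), (332,224) and (270,243). Its orange sides are the upper-left and lower ones, and the teal bars are on the left and right. I'll work out both poses from these.

Run:
```python
from h import *
c=ctrl.calibration("top");s=400/110
f=lambda L:np.array(L)/s+[235,145]-.4
C=p2w(c,f([(275,63),(57,132),(128,358),(353,288)]),.08)
print("cream",C.round(3),C.mean(0).round(4))
for i in range(4):d=C[i]-C[i-1];print(np.linalg.norm(d[:2]).round(4),np.degrees(np.arctan2(d[1],d[0])).round(1))
C=p2w(c,f([(148,28),(41,245),(270,353),(371,130)]),.14)
print("teal",C.round(3),C.mean(0).round(4))
for i in range(4):d=C[i]-C[i-1];print(np.linalg.norm(d[:2]).round(4),np.degrees(np.arctan2(d[1],d[0])).round(1))
T=ctrl.calibration("wrist");print(T)
```

```text
cream [[ 0.722 -0.095  0.08 ]
 [ 0.665  0.072  0.08 ]
 [ 0.493  0.015  0.08 ]
 [ 0.548 -0.154  0.08 ]] [ 0.6067 -0.0405  0.08  ]
0.1841 18.7
0.1763 108.9
0.1816 -161.7
0.1774 -71.9
teal [[ 0.73   0.003  0.14 ]
 [ 0.567  0.078  0.14 ]
 [ 0.492 -0.087  0.14 ]
 [ 0.655 -0.16   0.14 ]] [ 0.611  -0.0416  0.14  ]
0.1798 65.5
0.1792 155.4
0.1812 -114.7
0.1796 -24.2
{'fx': 344.6300649746052, 'fy': 344.6300649746052, 'cx': 277.80520232540266, 'cy': 212.25882721385568, 'cam_to_world': array([[ 0.42391218,  0.86961529,  0.25311599,  0.35089879],
       [-0.90570023,  0.40774708,  0.1159716 , -0.58152626],
       [-0.00235663, -0.27840898,  0.96045973,  0.37198496],
       [ 0.        ,  0.        ,  0.        ,  1.        ]])}
```

Estimated poses:

| Item | Centre (m) | x axis |
|---|---|---|
| Cream tote | (0.607, -0.041) | 18.5° |
| Teal tote | (0.611, -0.042) | 65.4° |

The teal tote needs about +43° CCW. I'll shut the fingers, line the tool up with the world axes, and push opposite faces alternately near their leading corners.

Call:
step_arm:
  motion:
    - {"offset":[0.485,-0.237,0],"twist":25.1}
    - {"offset":[0.485,-0.237,0],"twist":25.1}
    - {"offset":[0.485,-0.237,0],"twist":25.1}
    - {"offset":[0.485,-0.237,0],"twist":25.1}
    - {"offset":[0.485,-0.237,0],"twist":25.1}
    - {"offset":[0.485,-0.237,0],"twist":25.1}
    - {"offset":[0.485,-0.237,0],"twist":25.1}
    - {"offset":[0.485,-0.237,0],"twist":25.1}
    - {"offset":[0.485,-0.237,0],"twist":25.1}
    - {"offset":[0.485,-0.237,0],"twist":25.1}
    - {"offset":[0.485,-0.237,0],"twist":25.1}
    - {"offset":[0.485,-0.237,0],"twist":25.1}
  gripper: 0

```text
time: 1.3
eef_pos: [0.6269, -0.1865, 0.2073]
tcp_rot: [1.0, 0.003, -0.0, -0.001]
contact_force: [-0.3, -0.9, -0.6]
opening: 0.001
finger_force: 0.0
```

Run:
```python
from h import *
cw=ctrl.calibration("wrist");s=ctrl.get_state();print(s["time"],s["eef_pos"],s["tcp_rot"],s["qpos"])
a=ctrl.read_camera("wrist");cv2.imwrite("pics/w0.png",a);print(cw["cam_to_world"].round(4).tolist())
```

```text
1.3 [ 0.62692658 -0.18653211  0.20725202] [ 9.99995755e-01  2.77799853e-03 -7.30528015e-05 -8.75635179e-04] [-4.44711447e-01  2.42040899e-01  1.63184501e+00  1.58755483e-03
  1.26859661e+00  1.12005571e+00]
[[0.0055, 0.9603, 0.279, 0.6984], [-1.0, 0.0059, -0.0005, -0.187], [-0.0022, -0.279, 0.9603, 0.3724], [0.0, 0.0, 0.0, 1.0]]
```

View pics/w0.png

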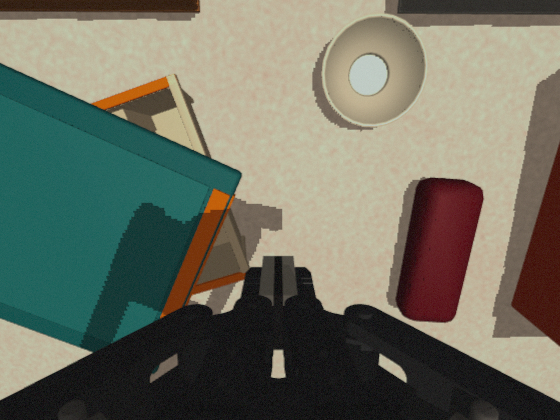

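The wrist view shows the teal lid's corner at (241,172) and the cream rim corners at (174,75) and (247,273). The shut fingers at (279,285) stand clear, just outside the lid edge. Starting the first push.

Call:
step_arm:
  motion:
    - {"offset":[0,0,0.043],"twist":0}
    - {"offset":[0,0,0.086],"twist":0}
    - {"offset":[0,0,0.086],"twist":0}
    - {"offset":[0.004,-0.008,0.086],"twist":0}
    - {"offset":[0.008,-0.017,0.086],"twist":0}
    - {"offset":[0.01,-0.023,0.086],"twist":0}
    - {"offset":[0.012,-0.028,0.086],"twist":0}
    - {"offset":[0.015,-0.034,0.086],"twist":0}
    - {"offset":[0.015,-0.034,0.086],"twist":0}
    - {"offset":[0.008,-0.017,0.086],"twist":0}
    - {"offset":[0,0,0.05],"twist":0}
    - {"offset":[0,0,0.036],"twist":0}

```text
time: 2.55
eef_pos: [0.625, -0.1945, 0.1749]
tcp_rot: [1.0, -0.002, 0.001, 0.001]
contact_force: [0.3, -0.7, 0.4]
opening: 0.001
finger_force: 0.0
```

```bash
cat >> h.py <<'E'
def fit(name="top",z=.14,c0=None):
    """Lid centre, angle: fit lid corners to teal/orange quad near c0"""
    from scipy.optimize import minimize
    cal=ctrl.calibration(name);im=ctrl.read_camera(name)
    return fitim(cal,im,z,c0)
def orange(im):
    h=cv2.cvtColor(im,cv2.COLOR_BGR2HSV);return cv2.inRange(h,(5,120,90),(20,255,255))
def fitim(cal,im,z,g):
    from scipy.optimize import minimize
    t=(teal(im)>0).astype(np.float32);o=(orange(im)>0).astype(np.float32)
    S=4;t=cv2.resize(t,None,fx=S,fy=S);o=cv2.resize(o,None,fx=S,fy=S)
    def poly(p,q):
        x,y,a=p;R=np.array([[np.cos(a),-np.sin(a)],[np.sin(a),np.cos(a)]])
        P=np.array(q)@R.T+[x,y];return np.round((w2p(cal,np.c_[P,np.full(len(P),z)])+.5)*S*16).astype(int)
    def cost(p):
        L=np.zeros(t.shape,np.uint8);q=.092
        cv2.fillConvexPoly(L,poly(p,[(-q,-q),(q,-q),(q,q),(-q,q)]),1,shift=4)
        v=-(L*(np.maximum(t,o*.9)-.5)).sum()
        M=np.zeros(t.shape,np.uint8);q=.08
        cv2.fillConvexPoly(M,poly(p,[(-q,-q),(q,-q),(q,q),(-q,q)]),1,shift=4)
        return (v-(M*(t-.2)).sum()*.3)/1e3
    best=min((minimize(cost,[g[0]+dx,g[1]+dy,g[2]+da],method="Nelder-Mead",options=dict(initial_simplex=np.array([g[0]+dx,g[1]+dy,g[2]+da])+np.array([[0,0,0],[.008,0,0],[0,.008,0],[0,0,.08]]),xatol=1e-4,fatol=1e-3)) for dx,dy,da in [(0,0,0),(.004,-.004,.03),(-.004,.004,-.03)]),key=lambda r:r.fun)
    return best.x,best.fun,t,o
def plan(c,a,k,s=.072,d=.125):
    n=np.array([np.cos(a+k),np.sin(a+k)]);tt=np.array([-n[1],n[0]]);return np.array(c)+d*n+s*tt,n
E
python3 - <<'E'
from h import *
print(fitim(ctrl.calibration("top"),cv2.imread("pics/top0.png"),.14,[.611,-.042,np.radians(65.4)])[:2])
s=ctrl.get_state();print(s["time"],s["eef_pos"],s["contact_force"])
im=ctrl.read_camera("top");cv2.imwrite("pics/top1.png",im)
g=[.613,-.035,np.radians(69)]
print(fitim(ctrl.calibration("top"),im,.14,g)[:2])
im=ctrl.read_camera("scene");print(fitim(ctrl.calibration("scene"),im,.14,g)[:2])
im=cv2.imread("pics/scene0.png");print(fitim(ctrl.calibration("scene"),im,.14,[.611,-.042,np.radians(65.4)])[:2])
E
```

```text
(array([ 0.61322339, -0.03904874,  1.15430461]), np.float64(-39.358795166015625))
2.55 [ 0.6250419  -0.19445837  0.17488709] [ 0.33858437 -0.717027    0.35404745]
(array([ 0.61442196, -0.03879373,  1.17951273]), np.float64(-37.68912887573242))
(array([ 0.61343721, -0.03686495,  1.15388945]), np.float64(-38.00396728515625))
(array([ 0.61283132, -0.03740004,  1.14514795]), np.float64(-51.60200119018555))
```

The top and scene fits agree to about 2 mm: lid at (0.614, -0.038), 67°. The first push barely made contact, so I'll push further.

Call:
step_arm:
  motion:
    - {"offset":[0.004,-0.01,0.05],"twist":0}
    - {"offset":[0.01,-0.024,0.05],"twist":0}
    - {"offset":[0.013,-0.03,0.05],"twist":0}
    - {"offset":[0.016,-0.036,0.05],"twist":0}
    - {"offset":[0.019,-0.042,0.05],"twist":0}
    - {"offset":[0.021,-0.048,0.05],"twist":0}
    - {"offset":[0.022,-0.053,0.05],"twist":0}
    - {"offset":[0.022,-0.053,0.05],"twist":0}
    - {"offset":[0.012,-0.028,0.05],"twist":0}
    - {"offset":[0,0,0.03],"twist":0}
    - {"offset":[-0.01,0.0,0],"twist":0}

```text
time: 3.75
eef_pos: [0.6128, -0.1934, 0.17]
tcp_rot: [1.0, -0.002, -0.002, -0.0]
contact_force: [0.3, -0.8, 0.2]
opening: 0.002
finger_force: 0.0
```

```bash
cat > look.py <<'E'
from h import *
import sys
g=[float(v) for v in sys.argv[1:4]];g[2]=np.radians(g[2]);z=float(sys.argv[4]) if len(sys.argv)>4 else .14
s=ctrl.get_state();print(round(s["time"],2),s["eef_pos"].round(4))
R=[]
for n in("top","scene"):
    im=ctrl.read_camera(n);cv2.imwrite("pics/last_%s.png"%n,im)
    p,f=fitim(ctrl.calibration(n),im,z,g)[:2];print(n,p[:2].round(4),np.degrees(p[2]).round(1),f.round(1));R.append(p)
p=np.mean(R,0)
for k in(0,90,180,270):
    P,n=plan(p[:2],p[2],np.radians(k));print("face",k,"start",P.round(3),"push dir",(-n).round(3))
E
python3 look.py .617 -.028 70
```

```text
3.75 [ 0.6128 -0.1934  0.17  ]
top [ 0.6138 -0.0393] 67.5 -38.9
scene [ 0.6133 -0.0372] 65.9 -40.4
face 0 start [0.597 0.105] push dir [-0.395 -0.919]
face 90 start [ 0.47  -0.055] push dir [ 0.919 -0.395]
face 180 start [ 0.63  -0.182] push dir [0.395 0.919]
face 270 start [ 0.757 -0.022] push dir [-0.919  0.395]
```

The tote doesn't seem to have moved. I'll repeat the push and stop at the deepest point to read the force and take a look.

Call:
step_arm:
  motion:
    - {"offset":[0.014,-0.01,0.05],"twist":0}
    - {"offset":[0.02,-0.024,0.05],"twist":0}
    - {"offset":[0.023,-0.03,0.05],"twist":0}
    - {"offset":[0.026,-0.036,0.05],"twist":0}
    - {"offset":[0.029,-0.042,0.05],"twist":0}
    - {"offset":[0.031,-0.048,0.05],"twist":0}
    - {"offset":[0.032,-0.053,0.05],"twist":0}
    - {"offset":[0.032,-0.053,0.05],"twist":0}

```text
time: 4.65
eef_pos: [0.6473, -0.1375, 0.1226]
tcp_rot: [1.0, 0.0, 0.0, 0.0]
contact_force: [0.6, 0.3, -0.7]
opening: 0.002
finger_force: 0.0
```

```bash
python3 look.py .617 -.035 68
python3 - <<'E'
import cv2,numpy as np
a=cv2.imread("pics/last_top.png")[130:270,210:360];b=cv2.imread("pics/last_scene.png")[110:260,160:320]
o=np.hstack([cv2.resize(a,(400,373),interpolation=2),cv2.resize(b,(400,373),interpolation=2)])
cv2.imwrite("pics/z1.png",cv2.convertScaleAbs(o,alpha=1.4))
E
```

```text
4.65 [ 0.6473 -0.1375  0.1226]
top [ 0.6335 -0.0087] 100.6 -4.7
scene [ 0.6158 -0.0363] 67.4 -15.9
face 0 start [0.566 0.109] push dir [-0.105 -0.994]
face 90 start [ 0.493 -0.081] push dir [ 0.994 -0.105]
face 180 start [ 0.683 -0.154] push dir [0.105 0.994]
face 270 start [0.757 0.036] push dir [-0.994  0.105]
```

View pics/z1.png

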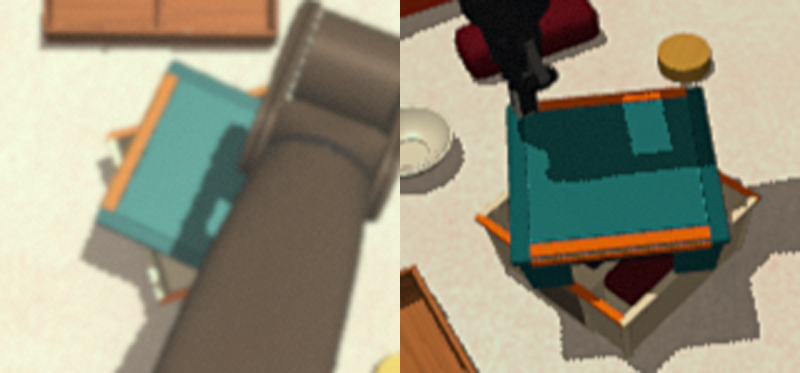

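Run:
```python
from h import *
c=ctrl.calibration("scene")
P=w2p(c,[[.6473,-.1375,.1226],[.6473,-.1375,.145],[.6473,-.1375,.112]]);print(((P-[160,110])*[2.5,2.487]+[400,0]).round(0))
for p in([.6135,-.038,1.165],[.616,-.036,1.18]):
    a=p[2];R=np.array([[np.cos(a),-np.sin(a)],[np.sin(a),np.cos(a)]])
    Q=np.array([(-1,-1),(1,-1),(1,1),(-1,1)])*.092@R.T+p[:2]
    P=w2p(c,np.c_[Q,np.full(4,.14)]);print(Q.round(3).tolist(),((P-[160,110])*[2.5,2.487]+[400,0]).round(0).tolist())
```

```text
[[527. 126.]
 [524. 109.]
 [529. 134.]]
[[0.662, -0.159], [0.734, 0.01], [0.565, 0.083], [0.493, -0.086]] [[501.0, 105.0], [510.0, 264.0], [731.0, 237.0], [698.0, 83.0]]
[[0.666, -0.156], [0.736, 0.014], [0.566, 0.084], [0.496, -0.086]] [[498.0, 108.0], [510.0, 268.0], [731.0, 238.0], [695.0, 84.0]]
```

The finger is just at the lid edge, so the contact offset is smaller than I assumed. I'll keep pushing by another 20 mm and check.

Call:
step_arm:
  motion:
    - {"offset":[0.002,-0.006,0],"twist":0}
    - {"offset":[0.003,-0.012,0],"twist":0}
    - {"offset":[0.005,-0.018,0],"twist":0}
    - {"offset":[0.006,-0.022,0],"twist":0}

```text
time: 5.15
eef_pos: [0.6531, -0.1153, 0.122]
tcp_rot: [1.0, 0.0, -0.0, -0.0]
contact_force: [0.4, 0.3, -0.7]
opening: -0.003
finger_force: 0.0
```

Call:
step_arm:
  motion:
    - {"offset":[-0.01,0.022,0],"twist":0}
    - {"offset":[-0.02,0.045,-0.03],"twist":0}
    - {"offset":[-0.025,0.055,-0.05],"twist":0}
    - {"offset":[-0.025,0.055,-0.05],"twist":0}

```text
time: 5.55
eef_pos: [0.6298, -0.1731, 0.1763]
tcp_rot: [1.0, -0.001, 0.003, 0.002]
contact_force: [0.8, -0.1, 0.6]
opening: -0.001
finger_force: 0.0
```

```bash
python3 look.py .617 -.030 70
```

```text
5.55 [ 0.6298 -0.1731  0.1763]
top [ 0.6194 -0.025 ] 71.6 -29.4
scene [ 0.6138 -0.0369] 66.2 -32.2
face 0 start [0.594 0.112] push dir [-0.36  -0.933]
face 90 start [ 0.474 -0.053] push dir [ 0.933 -0.36 ]
face 180 start [ 0.639 -0.173] push dir [0.36  0.933]
face 270 start [ 0.759 -0.009] push dir [-0.933  0.36 ]
```

Run:
```python
import cv2,numpy as np
a=cv2.imread("pics/last_top.png")[130:270,210:360];b=cv2.imread("pics/last_scene.png")[110:260,160:320]
w=cv2.imread("pics/scene0.png")[110:260,160:320]
o=np.vstack([np.hstack([cv2.resize(x,(400,300),interpolation=2) for x in p]) for p in((a,b),(a*0,w))])
cv2.imwrite("pics/z2.png",cv2.convertScaleAbs(o,alpha=1.4))
```

```text
(no output)
```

View pics/z2.png

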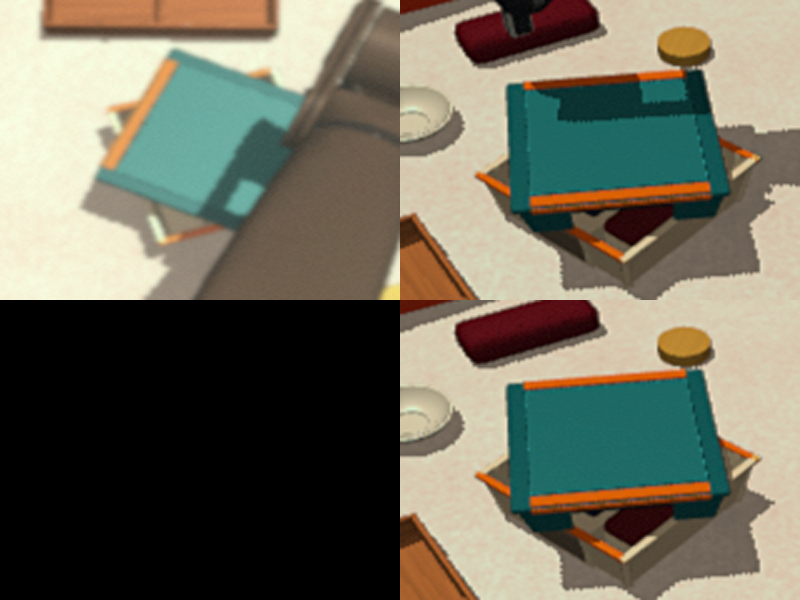

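The tote hasn't moved: its lid is the same as in scene0, although the finger reached inside the lid's outline with no force. I'll check the real fingertip height from the pictures.

Run:
```python
from h import *
c=ctrl.calibration("scene")
for z in(.165,.176,.19,.2):print(z,((w2p(c,[[.6298,-.1731,z]])-[160,110])*[2.5,2]+[400,0]).round(0))
b=cv2.imread("pics/last_scene.png")
s=ctrl.get_state();print(s["eef_pos"],s["qpos"])
cw=ctrl.calibration("wrist");im=ctrl.read_camera("wrist")
for z in(.165,.176,.19):print("wrist",z,w2p(cw,[[*s["eef_pos"][:2],z]]).round(0))
g=cv2.cvtColor(b,6)
print(g[110:132:2,196:222:2])
t=ctrl.calibration("top");p,f=fitim(cw,im,.14,[.613,-.038,1.16])[:2];print("wristfit",p,f)
cv2.imwrite("pics/w1.png",im)
```

```text
0.165 [[521.  51.]]
0.176 [[520.  44.]]
0.19 [[518.  35.]]
0.2 [[516.  28.]]
[ 0.628146   -0.17076194  0.17199998] [-4.21228819e-01  2.63518530e-01  1.67191959e+00  4.02723350e-04
  1.20558796e+00  1.15001469e+00]
wrist 0.165 [[277. 251.]]
wrist 0.176 [[277. 259.]]
wrist 0.19 [[277. 271.]]
[[ 76  25   6   8   6  10   8   8  11  28  26   5  11]
 [149 131  18   9   7   8   7   9  10  21  15   6  27]
 [148 151  68   4   7   7   7   9   7   6   7  25  28]
 [102  44  35  21   8  10   6   6  11  17  23  25  27]
 [ 20  23  28  41  38   5   8   7  44  26  27  24  27]
 [ 27  24  31  34  49   9  11   8  37  26  26  25  25]
 [ 23  28  28  35  50   7   9   9  30  26  24  23  21]
 [ 29  26  27  39  51  10   9   8  16  17  13  16  14]
 [ 28  26  27  25  49  25  10  22  18  14  12  13  13]
 [ 24  24  22  19  27  43  24  14  12   9   9  12  12]
 [ 20  17  15  14  15  12   9  10  10  10  11  10   7]]
wristfit [ 0.61630143 -0.03841693  1.1204298 ] -505.2437438964844
```

View pics/w1.png

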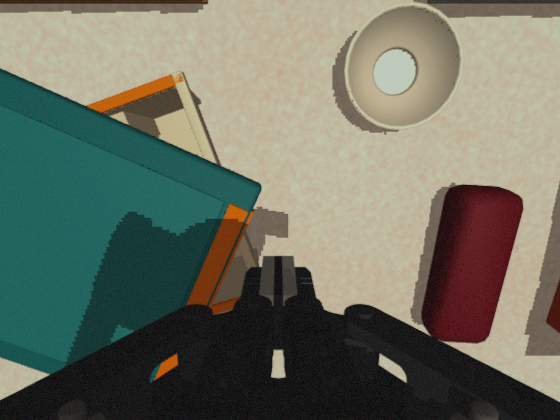

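From both views the fingertip sits roughly 20 mm higher than nominal: about z≈0.18 with the TCP at 0.172. So it slid just over the lid. I'll work at TCP z≈0.100 instead.

Call:
step_arm:
  motion:
    - {"offset":[0,0,0.045],"twist":0}
    - {"offset":[0,0,0.072],"twist":0}
    - {"offset":[0,0,0.072],"twist":0}
    - {"offset":[0.003,-0.008,0.072],"twist":0}
    - {"offset":[0.005,-0.013,0.072],"twist":0}
    - {"offset":[0.007,-0.018,0.072],"twist":0}
    - {"offset":[0.009,-0.022,0.072],"twist":0}
    - {"offset":[0.011,-0.026,0.072],"twist":0}

```text
time: 6.5
eef_pos: [0.64, -0.1456, 0.1015]
tcp_rot: [1.0, -0.0, 0.001, 0.001]
contact_force: [-0.1, -6.4, -0.7]
opening: -0.001
finger_force: 2.7
```

```bash
python3 look.py .617 -.033 69
```

```text
6.5 [ 0.64   -0.1456  0.1015]
top [ 0.6256 -0.    ] 79.4 -19.9
scene [ 0.619  -0.0202] 72.0 -29.1
face 0 start [0.583 0.129] push dir [-0.247 -0.969]
face 90 start [ 0.483 -0.049] push dir [ 0.969 -0.247]
face 180 start [ 0.661 -0.149] push dir [0.247 0.969]
face 270 start [0.761 0.029] push dir [-0.969  0.247]
```

Contact at last: 6 N, and the tote is turning. Now the opposite face.

Call:
step_arm:
  motion:
    - {"offset":[-0.006,0.02,0],"twist":0}
    - {"offset":[-0.006,0.025,-0.05],"twist":0}
    - {"offset":[-0.006,0.02,-0.08],"twist":0}
    - {"offset":[-0.02,-0.03,-0.08],"twist":0}
    - {"offset":[-0.03,-0.08,-0.08],"twist":0}
    - {"offset":[-0.04,-0.13,-0.08],"twist":0}
    - {"offset":[-0.045,-0.18,-0.08],"twist":0}
    - {"offset":[-0.05,-0.225,-0.08],"twist":0}
    - {"offset":[-0.051,-0.27,-0.08],"twist":0}
    - {"offset":[-0.051,-0.27,-0.08],"twist":0}
    - {"offset":[-0.051,-0.27,-0.04],"twist":0}
    - {"offset":[-0.051,-0.27,0],"twist":0}

```text
time: 7.8
eef_pos: [0.5892, 0.1262, 0.1016]
tcp_rot: [1.0, 0.0, 0.002, -0.001]
contact_force: [1.2, 0.3, 0.1]
opening: -0.001
finger_force: 0.0
```

```bash
python3 look.py .617 -.025 72
```

```text
7.8 [0.5892 0.1262 0.1016]
top [ 0.6174 -0.023 ] 71.9 -39.6
scene [ 0.6277 -0.0242] 70.3 -43.4
face 0 start [0.595 0.118] push dir [-0.324 -0.946]
face 90 start [ 0.481 -0.051] push dir [ 0.946 -0.324]
face 180 start [ 0.65  -0.165] push dir [0.324 0.946]
face 270 start [0.764 0.004] push dir [-0.946  0.324]
```

Call:
step_arm:
  motion:
    - {"offset":[-0.006,0.018,0],"twist":0}
    - {"offset":[-0.009,0.026,0],"twist":0}
    - {"offset":[-0.011,0.033,0],"twist":0}
    - {"offset":[-0.013,0.039,0],"twist":0}
    - {"offset":[-0.015,0.045,0],"twist":0}
    - {"offset":[-0.017,0.051,0],"twist":0}
    - {"offset":[-0.018,0.055,0],"twist":0}
    - {"offset":[-0.018,0.055,0],"twist":0}
    - {"offset":[-0.008,0.025,0],"twist":0}
    - {"offset":[-0.004,0.005,0],"twist":0}

```text
time: 8.9
eef_pos: [0.5857, 0.1199, 0.1016]
tcp_rot: [1.0, -0.0, 0.002, 0.001]
contact_force: [0.4, -0.0, 0.7]
opening: 0.001
finger_force: 0.0
```

```bash
python3 look.py .613 -.04 77
```

```text
8.9 [0.5857 0.1199 0.1016]
top [ 0.6213 -0.0465] 78.8 -39.8
scene [ 0.6239 -0.0455] 77.2 -46.4
face 0 start [0.578 0.091] push dir [-0.208 -0.978]
face 90 start [ 0.485 -0.09 ] push dir [ 0.978 -0.208]
face 180 start [ 0.667 -0.183] push dir [0.208 0.978]
face 270 start [ 0.76  -0.002] push dir [-0.978  0.208]
```

Call:
step_arm:
  motion:
    - {"offset":[0,0,-0.05],"twist":0}
    - {"offset":[0.02,0.01,-0.08],"twist":0}
    - {"offset":[0.06,0.035,-0.08],"twist":0}
    - {"offset":[0.1,0.065,-0.08],"twist":0}
    - {"offset":[0.14,0.095,-0.08],"twist":0}
    - {"offset":[0.18,0.123,-0.08],"twist":0}
    - {"offset":[0.182,0.123,-0.08],"twist":0}
    - {"offset":[0.182,0.123,-0.04],"twist":0}
    - {"offset":[0.182,0.123,0],"twist":0}
    - {"offset":[0.182,0.123,0],"twist":0}
    - {"offset":[0.172,0.121,0],"twist":0}
    - {"offset":[0.162,0.119,0],"twist":0}

```text
time: 10.2
eef_pos: [0.7465, 0.0004, 0.1024]
tcp_rot: [1.0, -0.0, 0.001, 0.0]
contact_force: [-0.3, -0.2, 0.6]
opening: 0.0
finger_force: 0.0
```

Call:
step_arm:
  motion:
    - {"offset":[-0.006,-0.001,0],"twist":0}
    - {"offset":[-0.012,-0.002,0],"twist":0}
    - {"offset":[-0.018,-0.004,0],"twist":0}
    - {"offset":[-0.024,-0.005,0],"twist":0}
    - {"offset":[-0.024,-0.005,0],"twist":0}
    - {"offset":[0.01,0,0],"twist":0}
    - {"offset":[0.025,0,-0.03],"twist":0}
    - {"offset":[0.03,0,-0.05],"twist":0}

```text
time: 11.0
eef_pos: [0.7762, 0.0006, 0.1499]
tcp_rot: [1.0, -0.0, -0.001, 0.0]
contact_force: [0.6, -0.8, -0.4]
opening: -0.001
finger_force: 0.0
```

```bash
python3 look.py .61 -.04 83
```

```text
11.0 [7.762e-01 6.000e-04 1.499e-01]
top [ 0.6099 -0.0625] 77.2 -9.0
scene [ 0.6104 -0.0515] 82.6 -46.8
face 0 start [0.561 0.079] push dir [-0.175 -0.984]
face 90 start [ 0.474 -0.106] push dir [ 0.984 -0.175]
face 180 start [ 0.659 -0.193] push dir [0.175 0.984]
face 270 start [ 0.746 -0.008] push dir [-0.984  0.175]
```

Call:
step_arm:
  motion:
    - {"offset":[-0.02,0.035,-0.03],"twist":0}
    - {"offset":[-0.045,0.075,-0.03],"twist":0}
    - {"offset":[-0.07,0.115,-0.03],"twist":0}
    - {"offset":[-0.095,0.155,-0.03],"twist":0}
    - {"offset":[-0.111,0.19,-0.03],"twist":0}
    - {"offset":[-0.111,0.19,-0.03],"twist":0}
    - {"offset":[-0.111,0.19,0.01],"twist":0}
    - {"offset":[-0.111,0.19,0.05],"twist":0}
    - {"offset":[-0.111,0.19,0.05],"twist":0}
    - {"offset":[-0.11,0.178,0.05],"twist":0}
    - {"offset":[-0.108,0.166,0.05],"twist":0}

```text
time: 12.2
eef_pos: [0.6694, -0.1646, 0.1024]
tcp_rot: [1.0, -0.0, 0.002, 0.001]
contact_force: [4.8, -4.6, -2.2]
opening: 0.0
finger_force: 2.6
```

Call:
step_arm:
  motion:
    - {"offset":[0.001,-0.007,0],"twist":0}
    - {"offset":[0.002,-0.013,0],"twist":0}
    - {"offset":[0.003,-0.019,0],"twist":0}
    - {"offset":[0.004,-0.025,0],"twist":0}
    - {"offset":[0.004,-0.025,0],"twist":0}
    - {"offset":[0,0.01,0],"twist":0}
    - {"offset":[0,0.03,-0.02],"twist":0}
    - {"offset":[0,0.05,-0.02],"twist":0}
    - {"offset":[0,0.08,-0.02],"twist":0}

```text
time: 13.1
eef_pos: [0.6687, -0.2446, 0.1214]
tcp_rot: [1.0, 0.001, 0.001, -0.0]
contact_force: [0.6, -0.8, -0.7]
opening: -0.001
finger_force: 0.0
```

```bash
python3 look.py .61 -.035 87
```

```text
13.1 [ 0.6687 -0.2446  0.1214]
top [ 0.6092 -0.0298] 88.3 -39.8
scene [ 0.6083 -0.0292] 87.2 -49.4
face 0 start [0.542 0.098] push dir [-0.039 -0.999]
face 90 start [ 0.481 -0.097] push dir [ 0.999 -0.039]
face 180 start [ 0.676 -0.157] push dir [0.039 0.999]
face 270 start [0.737 0.037] push dir [-0.999  0.039]
```

Call:
step_arm:
  motion:
    - {"offset":[-0.01,-0.02,-0.04],"twist":0}
    - {"offset":[-0.03,-0.06,-0.06],"twist":0}
    - {"offset":[-0.05,-0.105,-0.06],"twist":0}
    - {"offset":[-0.07,-0.15,-0.06],"twist":0}
    - {"offset":[-0.085,-0.195,-0.06],"twist":0}
    - {"offset":[-0.1,-0.24,-0.06],"twist":0}
    - {"offset":[-0.115,-0.285,-0.06],"twist":0}
    - {"offset":[-0.127,-0.33,-0.06],"twist":0}
    - {"offset":[-0.127,-0.352,-0.06],"twist":0}
    - {"offset":[-0.127,-0.352,-0.02],"twist":0}
    - {"offset":[-0.127,-0.352,0.02],"twist":0}
    - {"offset":[-0.127,-0.352,0.02],"twist":0}

```text
time: 14.4
eef_pos: [0.5354, 0.108, 0.0938]
tcp_rot: [1.0, 0.0, -0.007, -0.0]
contact_force: [-1.6, 0.4, -0.5]
opening: 0.005
finger_force: 0.0
```

Call:
step_arm:
  motion:
    - {"offset":[0,0.015,0],"twist":0}
    - {"offset":[-0.001,0.025,0],"twist":0}
    - {"offset":[-0.001,0.031,0],"twist":0}
    - {"offset":[-0.001,0.037,0],"twist":0}
    - {"offset":[-0.001,0.043,0],"twist":0}
    - {"offset":[-0.001,0.048,0],"twist":0}
    - {"offset":[-0.001,0.048,0],"twist":0}
    - {"offset":[0,0.02,0],"twist":0}
    - {"offset":[0,0,0],"twist":0}

```text
time: 15.3
eef_pos: [0.5426, 0.1067, 0.1024]
tcp_rot: [1.0, -0.001, 0.002, -0.0]
contact_force: [0.7, 0.1, 0.9]
opening: 0.0
finger_force: 0.0
```

```bash
python3 look.py .61 -.042 92
```

```text
15.3 [0.5426 0.1067 0.1024]
top [ 0.6106 -0.0426] 90.8 -40.6
scene [ 0.614  -0.0414] 91.1 -51.3
face 0 start [0.538 0.082] push dir [ 0.017 -1.   ]
face 90 start [ 0.489 -0.116] push dir [1.    0.017]
face 180 start [ 0.686 -0.166] push dir [-0.017  1.   ]
face 270 start [0.736 0.032] push dir [-1.    -0.017]
```

Run:
```python
from h import *
# w0 wrist geometry
cw=dict(fx=344.63,fy=344.63,cx=277.8,cy=212.26,cam_to_world=np.array([[0.0055,0.9603,0.279,0.6984],[-1.0,0.0059,-0.0005,-0.187],[-0.0022,-0.279,0.9603,0.3724],[0,0,0,1]]))
for dx in(-.011,0,.011):
    print(dx,[(dz,w2p(cw,[[.627+dx,-.1865,.2073+dz]]).round(0)[0].tolist()) for dz in(-.011,0,.01,.02)])
# cream corners
top=p2w(cw,[(174,75)],.08);print("w0 top corner",top.round(4))
cs=ctrl.calibration("scene");q=np.array([(32,185),(208,312),(368,160)])/(400/135)+[180,135]-.4
L=p2w(cs,q,.08);print("scene corners",L.round(4),"centre from diag",((L[0]+L[2])/2).round(4))
```

```text
-0.011 [(-0.011, [277.0, 266.0]), (0, [277.0, 275.0]), (0.01, [277.0, 284.0]), (0.02, [276.0, 294.0])]
0 [(-0.011, [277.0, 248.0]), (0, [277.0, 256.0]), (0.01, [277.0, 264.0]), (0.02, [277.0, 273.0])]
0.011 [(-0.011, [277.0, 229.0]), (0, [277.0, 236.0]), (0.01, [277.0, 243.0]), (0.02, [277.0, 251.0])]
w0 top corner [[ 0.7262 -0.104   0.08  ]]
scene corners [[ 0.7248 -0.0988  0.08  ]
 [ 0.6665  0.0749  0.08  ]
 [ 0.4906  0.0182  0.08  ]] centre from diag [ 0.6077 -0.0403  0.08  ]
```

The images put the shut fingertip about 20 mm above the nominal spot, so open tips will be about 35 mm above the TCP reading. The cream centre is (0.608, -0.040) at 18.5° from two views, and the teal tote now has 17.5° left to turn. I'll open the gripper, align the tool with the cream tote, and push flat with the fingers offset toward the leading corner so the faces square up by themselves.

Call:
step_arm:
  motion:
    - {"offset":[0,0,-0.05],"twist":0}
    - {"offset":[0.01,0.0,-0.075],"twist":-6}
    - {"offset":[0.05,0.02,-0.075],"twist":-12}
    - {"offset":[0.09,0.035,-0.075],"twist":-18.5}
    - {"offset":[0.13,0.05,-0.075],"twist":-18.5}
    - {"offset":[0.17,0.065,-0.075],"twist":-18.5}
    - {"offset":[0.195,0.077,-0.075],"twist":-18.5}
    - {"offset":[0.195,0.077,-0.075],"twist":-18.5}
    - {"offset":[0.195,0.077,-0.03],"twist":-18.5}
    - {"offset":[0.195,0.077,0.01],"twist":-18.5}
    - {"offset":[0.195,0.077,0.02],"twist":-18.5}
    - {"offset":[0.195,0.077,0.02],"twist":-18.5}
  gripper: 0.085

```text
time: 16.6
eef_pos: [0.734, 0.0296, 0.078]
tcp_rot: [0.987, 0.16, -0.002, -0.001]
contact_force: [-0.4, -0.1, -0.3]
opening: 0.995
finger_force: 0.0
```

```bash
python3 look.py .611 -.042 91
```

```text
16.6 [0.734  0.0296 0.078 ]
top [ 0.6077 -0.062 ] 108.4 -20.0
scene [ 0.6002 -0.0371] 88.8 -17.7
face 0 start [0.514 0.063] push dir [ 0.149 -0.989]
face 90 start [ 0.491 -0.139] push dir [0.989 0.149]
face 180 start [ 0.694 -0.162] push dir [-0.149  0.989]
face 270 start [0.717 0.04 ] push dir [-0.989 -0.149]
```

Call:
step_arm:
  motion:
    - {"offset":[-0.008,0,0],"twist":0}
    - {"offset":[-0.015,0,0],"twist":0}
    - {"offset":[-0.021,0,0],"twist":0}
    - {"offset":[-0.026,0,0],"twist":0}
    - {"offset":[-0.026,0,0],"twist":0}

```text
time: 17.2
eef_pos: [0.7107, 0.0214, 0.0803]
tcp_rot: [0.987, 0.16, -0.0, 0.0]
contact_force: [-0.3, 0.0, -0.2]
opening: 0.998
finger_force: 0.0
```

Call:
step_arm:
  motion:
    - {"offset":[0.02,0,0],"twist":0}
    - {"offset":[0.03,0,-0.04],"twist":0}
    - {"offset":[0.03,0,-0.09],"twist":0}
    - {"offset":[0.08,0,-0.09],"twist":0}
    - {"offset":[0.08,0,-0.09],"twist":0}

```text
time: 17.7
eef_pos: [0.7911, 0.0483, 0.1706]
tcp_rot: [0.987, 0.161, 0.002, 0.0]
contact_force: [-0.9, 0.0, -1.3]
opening: 0.994
finger_force: 0.0
```

```bash
python3 look.py .606 -.042 93
```

```text
17.7 [0.7911 0.0483 0.1706]
top [ 0.6121 -0.0513] 94.1 -31.5
scene [ 0.6139 -0.0414] 90.8 -52.1
face 0 start [0.536 0.076] push dir [ 0.042 -0.999]
face 90 start [ 0.491 -0.124] push dir [0.999 0.042]
face 180 start [ 0.69  -0.168] push dir [-0.042  0.999]
face 270 start [0.735 0.031] push dir [-0.999 -0.042]
```

No contact again, so the open tips are still riding above the lid. I'll look once with the wrist camera to settle the open-finger geometry.

Run:
```python
from h import *
cw=ctrl.calibration("wrist");s=ctrl.get_state();im=ctrl.read_camera("wrist")
e=s["eef_pos"];u=np.array([.948,.317,0]);v=np.array([.317,-.948,0])
A=im.copy()
for y in(-.05,.05):
    for dz,col in((-.011,(0,0,255)),(.002,(255,0,0)),(.03,(0,255,0)),(.05,(255,0,255))):
        P=e+np.outer([-.011,.011],u)+v*y+[0,0,dz];q=w2p(cw,P).astype(int);cv2.line(A,tuple(map(int,q[0])),tuple(map(int,q[1])),col,1)
A=cv2.convertScaleAbs(A,alpha=1.8,beta=20)
S=ctrl.read_camera("scene");cs=ctrl.calibration("scene")
q=w2p(cs,[e])[0].astype(int);print(q)
B=cv2.resize(S[max(q[1]-60,0):q[1]+60,q[0]-60:q[0]+60],(420,420),interpolation=2)
for y in(-.05,.05):
    for dz,col in((-.011,(0,0,255)),(.002,(255,0,0)),(.03,(0,255,0)),(.05,(255,0,255))):
        r=w2p(cs,[e+v*y+[0,0,dz]])[0];cv2.circle(B,tuple(int(x) for x in (r-[q[0]-60,max(q[1]-60,0)])*3.5),3,col,-1)
o=np.hstack([A[:, :],B])
cv2.imwrite("pics/w2.png",cv2.resize(o,(800,343)))
```

```text
[185 232]
```

View pics/w2.png

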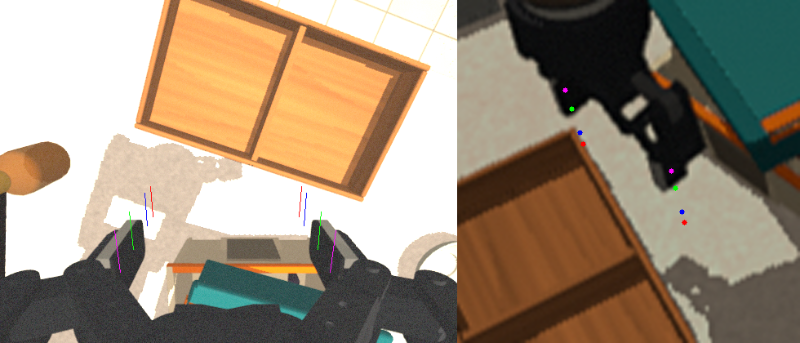

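The overlay shows the open tips at the green mark, about 30 mm above the TCP reading, so the height was fine. The miss was sideways: the askew lid's corner lies only 60 mm along that face and my finger was at 75 mm. I'll centre the tool instead (fingers at ±50 mm) and push.

Call:
step_arm:
  motion:
    - {"offset":[-0.03,0.025,0.03],"twist":0}
    - {"offset":[-0.058,0.025,0.06],"twist":0}
    - {"offset":[-0.058,0.025,0.092],"twist":0}
    - {"offset":[-0.058,0.025,0.092],"twist":0}
    - {"offset":[-0.07,0.025,0.092],"twist":0}
    - {"offset":[-0.076,0.025,0.092],"twist":0}
    - {"offset":[-0.082,0.025,0.092],"twist":0}
    - {"offset":[-0.088,0.025,0.092],"twist":0}
    - {"offset":[-0.088,0.025,0.092],"twist":0}

```text
time: 18.8
eef_pos: [0.7127, -0.0041, 0.0804]
tcp_rot: [0.987, 0.161, 0.002, 0.0]
contact_force: [2.0, 1.7, 1.3]
opening: 0.995
finger_force: 1.0
```

```bash
python3 look.py .608 -.042 94
```

```text
18.8 [ 0.7127 -0.0041  0.0804]
top [ 0.6002 -0.082 ] 118.2 -4.3
scene [ 0.5768 -0.0524] 90.8 -25.2
face 0 start [0.488 0.036] push dir [ 0.25  -0.968]
face 90 start [ 0.485 -0.168] push dir [0.968 0.25 ]
face 180 start [ 0.689 -0.17 ] push dir [-0.25   0.968]
face 270 start [0.692 0.034] push dir [-0.968 -0.25 ]
```

Call:
step_arm:
  motion:
    - {"offset":[0.025,0,0],"twist":0}
    - {"offset":[0.03,0,-0.05],"twist":0}
    - {"offset":[0.02,0,-0.09],"twist":0}
    - {"offset":[-0.03,0,-0.09],"twist":0}
    - {"offset":[-0.08,0,-0.09],"twist":0}
    - {"offset":[-0.13,0,-0.09],"twist":0}
    - {"offset":[-0.18,0,-0.09],"twist":0}
    - {"offset":[-0.225,0,-0.09],"twist":0}
    - {"offset":[-0.258,0,-0.09],"twist":0}
    - {"offset":[-0.258,0,-0.09],"twist":0}
    - {"offset":[-0.258,0,-0.045],"twist":0}
    - {"offset":[-0.258,0,0],"twist":0}

```text
time: 20.1
eef_pos: [0.4691, -0.0877, 0.0796]
tcp_rot: [0.987, 0.161, 0.002, 0.002]
contact_force: [0.9, -0.9, -0.3]
opening: 0.994
finger_force: 0.0
```

```bash
python3 look.py .606 -.042 94
```

```text
20.1 [ 0.4691 -0.0877  0.0796]
top [ 0.606  -0.0494] 96.3 -32.1
scene [ 0.6018 -0.0484] 93.7 -50.0
face 0 start [0.521 0.069] push dir [ 0.087 -0.996]
face 90 start [ 0.486 -0.132] push dir [0.996 0.087]
face 180 start [ 0.687 -0.167] push dir [-0.087  0.996]
face 270 start [0.722 0.034] push dir [-0.996 -0.087]
```

Call:
step_arm:
  motion:
    - {"offset":[0.012,0,0],"twist":0}
    - {"offset":[0.018,0,0],"twist":0}
    - {"offset":[0.024,0,0],"twist":0}
    - {"offset":[0.03,0,0],"twist":0}
    - {"offset":[0.036,0,0],"twist":0}
    - {"offset":[0.036,0,0],"twist":0}

```text
time: 20.8
eef_pos: [0.5027, -0.0761, 0.0807]
tcp_rot: [0.987, 0.161, 0.0, 0.002]
contact_force: [-3.9, -3.0, 2.0]
opening: 0.997
finger_force: 2.2
```

Call:
step_arm:
  motion:
    - {"offset":[-0.025,0,0],"twist":0}
    - {"offset":[-0.03,0,-0.05],"twist":0}
    - {"offset":[-0.03,0,-0.09],"twist":0}
    - {"offset":[-0.03,0,-0.09],"twist":0}

```text
time: 21.2
eef_pos: [0.4784, -0.0863, 0.1778]
tcp_rot: [0.987, 0.161, 0.008, 0.005]
contact_force: [0.8, 0.3, 1.8]
opening: 0.992
finger_force: 0.0
```

```bash
python3 look.py .609 -.046 98
```

```text
21.2 [ 0.4784 -0.0863  0.1778]
top [ 0.6188 -0.0426] 96.4 -28.6
scene [ 0.6157 -0.0415] 94.5 -51.3
face 0 start [0.534 0.076] push dir [ 0.095 -0.995]
face 90 start [ 0.5   -0.126] push dir [0.995 0.095]
face 180 start [ 0.701 -0.16 ] push dir [-0.095  0.995]
face 270 start [0.735 0.042] push dir [-0.995 -0.095]
```

Call:
step_arm:
  motion:
    - {"offset":[0.045,-0.012,0],"twist":0}
    - {"offset":[0.09,-0.012,0],"twist":0}
    - {"offset":[0.135,-0.012,0],"twist":0}
    - {"offset":[0.18,-0.012,0],"twist":0}
    - {"offset":[0.225,-0.012,0],"twist":0}
    - {"offset":[0.27,-0.012,0],"twist":0}
    - {"offset":[0.29,-0.012,0],"twist":0}
    - {"offset":[0.29,-0.012,0],"twist":0}
    - {"offset":[0.29,-0.012,0.045],"twist":0}
    - {"offset":[0.29,-0.012,0.092],"twist":0}
    - {"offset":[0.29,-0.012,0.092],"twist":0}
    - {"offset":[0.278,-0.012,0.092],"twist":0}

```text
time: 22.5
eef_pos: [0.731, 0.0153, 0.0742]
tcp_rot: [0.987, 0.161, -0.002, -0.001]
contact_force: [0.3, 0.2, 1.5]
opening: 1.0
finger_force: 0.0
```

Call:
step_arm:
  motion:
    - {"offset":[-0.012,0,0],"twist":0}
    - {"offset":[-0.018,0,0],"twist":0}
    - {"offset":[-0.024,0,0],"twist":0}
    - {"offset":[-0.03,0,0],"twist":0}
    - {"offset":[-0.035,0,0],"twist":0}
    - {"offset":[-0.035,0,0],"twist":0}

```text
time: 23.1
eef_pos: [0.7003, 0.0047, 0.0784]
tcp_rot: [0.987, 0.16, 0.002, -0.0]
contact_force: [2.1, 3.6, -0.2]
opening: 0.998
finger_force: 1.5
```

Call:
step_arm:
  motion:
    - {"offset":[0.03,0,0],"twist":0}
    - {"offset":[0.035,0,-0.05],"twist":0}
    - {"offset":[0.06,0,-0.09],"twist":0}
    - {"offset":[0.06,0,-0.09],"twist":0}

```text
time: 23.5
eef_pos: [0.7619, 0.0225, 0.1763]
tcp_rot: [0.987, 0.161, 0.007, 0.003]
contact_force: [0.4, -0.6, 1.1]
opening: 0.996
finger_force: 0.0
```

```bash
python3 look.py .609 -.046 98
```

```text
23.5 [0.7619 0.0225 0.1763]
top [ 0.602 -0.057] 107.9 -21.3
scene [ 0.6038 -0.0443] 98.0 -49.3
face 0 start [0.505 0.055] push dir [ 0.224 -0.975]
face 90 start [ 0.497 -0.149] push dir [0.975 0.224]
face 180 start [ 0.701 -0.156] push dir [-0.224  0.975]
face 270 start [0.709 0.048] push dir [-0.975 -0.224]
```

Call:
step_arm:
  motion:
    - {"offset":[-0.05,0.005,0],"twist":0}
    - {"offset":[-0.1,0.01,0],"twist":0}
    - {"offset":[-0.15,0.02,0],"twist":0}
    - {"offset":[-0.2,0.027,0],"twist":0}
    - {"offset":[-0.25,0.027,0],"twist":0}
    - {"offset":[-0.29,0.027,0],"twist":0}
    - {"offset":[-0.309,0.027,0],"twist":0}
    - {"offset":[-0.309,0.027,0],"twist":0}
    - {"offset":[-0.309,0.027,0.045],"twist":0}
    - {"offset":[-0.309,0.027,0.09],"twist":0}
    - {"offset":[-0.309,0.027,0.09],"twist":0}
    - {"offset":[-0.295,0.027,0.09],"twist":0}

```text
time: 24.8
eef_pos: [0.4838, -0.0956, 0.0749]
tcp_rot: [0.987, 0.16, -0.002, -0.001]
contact_force: [0.2, -0.8, 1.2]
opening: 0.995
finger_force: 0.0
```

Call:
step_arm:
  motion:
    - {"offset":[0.008,0,0],"twist":0}
    - {"offset":[0.013,0,0],"twist":0}
    - {"offset":[0.018,0,0],"twist":0}
    - {"offset":[0.023,0,0],"twist":0}
    - {"offset":[0.023,0,0],"twist":0}

```text
time: 25.3
eef_pos: [0.5075, -0.0889, 0.0764]
tcp_rot: [0.987, 0.161, 0.0, 0.0]
contact_force: [-0.9, -1.6, -0.3]
opening: 0.992
finger_force: 0.5
```

Call:
step_arm:
  motion:
    - {"offset":[-0.025,0,0],"twist":0}
    - {"offset":[-0.03,0,-0.04],"twist":0}
    - {"offset":[-0.03,0,-0.04],"twist":0}

```text
time: 25.6
eef_pos: [0.4816, -0.0996, 0.1213]
tcp_rot: [0.987, 0.16, 0.005, 0.002]
contact_force: [1.2, 0.9, 1.0]
opening: 0.996
finger_force: 0.0
```

```bash
python3 look.py .609 -.043 101
```

```text
25.6 [ 0.4816 -0.0996  0.1213]
top [ 0.6104 -0.043 ] 105.7 -30.8
scene [ 0.6115 -0.0381] 101.2 -53.7
face 0 start [0.512 0.064] push dir [ 0.232 -0.973]
face 90 start [ 0.506 -0.14 ] push dir [0.973 0.232]
face 180 start [ 0.71  -0.145] push dir [-0.232  0.973]
face 270 start [0.716 0.059] push dir [-0.973 -0.232]
```

Call:
step_arm:
  motion:
    - {"offset":[0,0,-0.05],"twist":0}
    - {"offset":[0.04,-0.01,-0.055],"twist":0}
    - {"offset":[0.085,-0.02,-0.055],"twist":0}
    - {"offset":[0.13,-0.037,-0.055],"twist":0}
    - {"offset":[0.18,-0.037,-0.055],"twist":0}
    - {"offset":[0.23,-0.037,-0.055],"twist":0}
    - {"offset":[0.275,-0.037,-0.055],"twist":0}
    - {"offset":[0.275,-0.037,-0.055],"twist":0}
    - {"offset":[0.275,-0.037,-0.01],"twist":0}
    - {"offset":[0.275,-0.037,0.04],"twist":0}
    - {"offset":[0.275,-0.037,0.04],"twist":0}
    - {"offset":[0.263,-0.037,0.04],"twist":0}

```text
time: 26.9
eef_pos: [0.7148, 0.0206, 0.074]
tcp_rot: [0.987, 0.161, -0.002, -0.001]
contact_force: [1.0, 0.3, 1.6]
opening: 0.996
finger_force: 0.0
```

Call:
step_arm:
  motion:
    - {"offset":[-0.006,0,0],"twist":0}
    - {"offset":[-0.011,0,0],"twist":0}
    - {"offset":[-0.016,0,0],"twist":0}
    - {"offset":[-0.02,0,0],"twist":0}
    - {"offset":[-0.02,0,0],"twist":0}

```text
time: 27.4
eef_pos: [0.6996, 0.0165, 0.0784]
tcp_rot: [0.987, 0.159, 0.005, -0.002]
contact_force: [5.0, 7.9, 0.4]
opening: 0.992
finger_force: 3.3
```

Call:
step_arm:
  motion:
    - {"offset":[0.03,0,0],"twist":0}
    - {"offset":[0.035,0,-0.05],"twist":0}
    - {"offset":[0.06,0,-0.09],"twist":0}
    - {"offset":[0.06,0,-0.09],"twist":0}

```text
time: 27.8
eef_pos: [0.7602, 0.0331, 0.1764]
tcp_rot: [0.987, 0.161, 0.008, 0.002]
contact_force: [-0.2, 0.0, 1.8]
opening: 0.994
finger_force: 0.0
```

```bash
python3 look.py .606 -.042 104
```

```text
27.8 [0.7602 0.0331 0.1764]
top [ 0.6011 -0.0478] 108.6 -26.3
scene [ 0.6085 -0.0385] 104.8 -44.2
face 0 start [0.5   0.056] push dir [ 0.287 -0.958]
face 90 start [ 0.506 -0.148] push dir [0.958 0.287]
face 180 start [ 0.71  -0.142] push dir [-0.287  0.958]
face 270 start [0.704 0.062] push dir [-0.958 -0.287]
```

Run:
```python
from h import *
b=cv2.imread("pics/last_scene.png")
for z in(.12,.126,.133,.14):
    p,f=fitim(ctrl.calibration("scene"),b,z,[.607,-.04,np.radians(105)])[:2];print(z,p.round(4),np.degrees(p[2]),f)
B=cv2.resize(b[100:260,150:330],(720,640)[:2] if 0 else (675,600),interpolation=2)
cv2.imwrite("pics/z3.png",cv2.convertScaleAbs(B,alpha=1.4))
```

```text
0.12 [ 0.6005 -0.0529  1.8148] 103.9798980337825 -44.336151123046875
0.126 [ 0.602  -0.0488  1.8127] 103.85782753758083 -44.32522964477539
0.133 [ 0.6056 -0.0437  1.814 ] 103.93253415284381 -44.287574768066406
0.14 [ 0.6079 -0.0393  1.8166] 104.08293945845757 -44.23163986206055
```

View pics/z3.png

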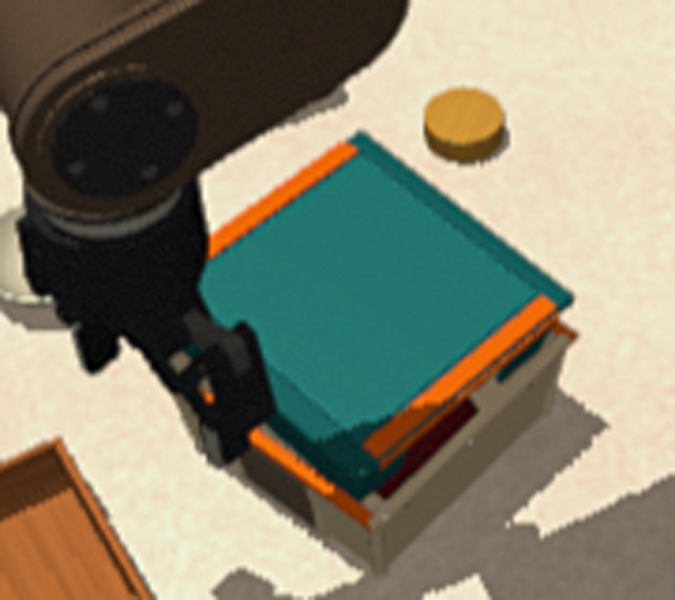

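The close-up shows the tote nearly square. Its near corner, around (375,470), has already dropped into the mouth and the right side, around (570,300), is still on the rim. About 4° is left, so I'll do a gentle squaring push from the other side.

Call:
step_arm:
  motion:
    - {"offset":[-0.05,0.01,0],"twist":0}
    - {"offset":[-0.1,0.02,0],"twist":0}
    - {"offset":[-0.15,0.03,0],"twist":0}
    - {"offset":[-0.2,0.042,0],"twist":0}
    - {"offset":[-0.25,0.042,0],"twist":0}
    - {"offset":[-0.29,0.042,0],"twist":0}
    - {"offset":[-0.302,0.042,0],"twist":0}
    - {"offset":[-0.302,0.042,0],"twist":0}
    - {"offset":[-0.302,0.042,0.045],"twist":0}
    - {"offset":[-0.302,0.042,0.092],"twist":0}
    - {"offset":[-0.302,0.042,0.092],"twist":0}
    - {"offset":[-0.29,0.042,0.092],"twist":0}

```text
time: 29.1
eef_pos: [0.492, -0.0984, 0.0733]
tcp_rot: [0.987, 0.16, -0.001, -0.001]
contact_force: [0.7, -0.2, 1.2]
opening: 0.999
finger_force: 0.0
```

Call:
step_arm:
  motion:
    - {"offset":[0.006,0,0],"twist":0}
    - {"offset":[0.011,0,0],"twist":0}
    - {"offset":[0.016,0,0],"twist":0}
    - {"offset":[0.02,0,0],"twist":0}
    - {"offset":[0.02,0,0],"twist":0}

```text
time: 29.6
eef_pos: [0.5123, -0.0932, 0.0754]
tcp_rot: [0.987, 0.161, 0.001, 0.001]
contact_force: [-0.4, 0.9, -0.2]
opening: 0.991
finger_force: 0.4
```

Call:
step_arm:
  motion:
    - {"offset":[-0.025,0,0],"twist":0}
    - {"offset":[-0.03,0,-0.04],"twist":0}
    - {"offset":[-0.03,0,-0.09],"twist":0}
    - {"offset":[-0.03,0,-0.09],"twist":0}

```text
time: 30.0
eef_pos: [0.4875, -0.104, 0.1723]
tcp_rot: [0.987, 0.161, 0.007, 0.004]
contact_force: [0.3, 0.2, -0.1]
opening: 0.996
finger_force: 0.0
```

```bash
python3 look.py .608 -.04 106
python3 - <<'E'
from h import *
for n in("top","scene"):
    b=cv2.imread("pics/last_%s.png"%n)
    for z in(.126,.133):
        p,f=fitim(ctrl.calibration(n),b,z,[.607,-.04,np.radians(106)])[:2];print(n,z,p[:2].round(4),np.degrees(p[2]).round(1),f.round(2))
E
```

```text
30.0 [ 0.4875 -0.104   0.1723]
top [ 0.6097 -0.0416] 108.1 -27.2
scene [ 0.612  -0.0363] 104.8 -53.6
face 0 start [0.506 0.061] push dir [ 0.283 -0.959]
face 90 start [ 0.511 -0.143] push dir [0.959 0.283]
face 180 start [ 0.715 -0.139] push dir [-0.283  0.959]
face 270 start [0.71  0.065] push dir [-0.959 -0.283]
top 0.126 [ 0.6119 -0.0423] 107.5 -27.84
top 0.133 [ 0.6112 -0.0418] 108.0 -27.55
scene 0.126 [ 0.6073 -0.0469] 103.8 -53.17
scene 0.133 [ 0.6097 -0.0417] 104.4 -53.39
```

Call:
step_arm:
  motion:
    - {"offset":[0.05,-0.01,0],"twist":0}
    - {"offset":[0.1,-0.02,0],"twist":0}
    - {"offset":[0.15,-0.03,0],"twist":0}
    - {"offset":[0.2,-0.048,0],"twist":0}
    - {"offset":[0.25,-0.048,0],"twist":0}
    - {"offset":[0.27,-0.048,0],"twist":0}
    - {"offset":[0.27,-0.048,0],"twist":0}
    - {"offset":[0.27,-0.048,0.045],"twist":0}
    - {"offset":[0.27,-0.048,0.092],"twist":0}
    - {"offset":[0.27,-0.048,0.092],"twist":0}
    - {"offset":[0.26,-0.048,0.092],"twist":0}
    - {"offset":[0.253,-0.048,0.092],"twist":0}

```text
time: 31.3
eef_pos: [0.7082, 0.023, 0.0749]
tcp_rot: [0.987, 0.161, 0.002, 0.001]
contact_force: [0.7, 0.0, 0.0]
opening: 1.001
finger_force: 0.0
```

Call:
step_arm:
  motion:
    - {"offset":[-0.005,0,0],"twist":0}
    - {"offset":[-0.009,0,0],"twist":0}
    - {"offset":[-0.013,0,0],"twist":0}
    - {"offset":[-0.017,0,0],"twist":0}
    - {"offset":[-0.017,0,0],"twist":0}

```text
time: 31.8
eef_pos: [0.6934, 0.0194, 0.0743]
tcp_rot: [0.987, 0.16, 0.003, -0.001]
contact_force: [3.7, 3.3, 1.7]
opening: 0.994
finger_force: 2.1
```

Call:
step_arm:
  motion:
    - {"offset":[0.03,0,0],"twist":0}
    - {"offset":[0.035,0,-0.05],"twist":0}
    - {"offset":[0.09,0,-0.09],"twist":0}
    - {"offset":[0.12,0,-0.12],"twist":0}
    - {"offset":[0.12,0,-0.12],"twist":0}

```text
time: 32.3
eef_pos: [0.8098, 0.0572, 0.1991]
tcp_rot: [0.987, 0.161, 0.006, 0.001]
contact_force: [-0.0, 0.0, 1.0]
opening: 1.0
finger_force: 0.0
```

```bash
cat > lk2.py <<'E'
from h import *
s=ctrl.get_state();print(round(s["time"],2),s["eef_pos"].round(4))
for n in("top","scene"):
    b=ctrl.read_camera(n);cv2.imwrite("pics/last_%s.png"%n,b)
    for z in(.126,.133,.14):
        p,f=fitim(ctrl.calibration(n),b,z,[.608,-.041,np.radians(107)])[:2];print(n,z,p[:2].round(4),np.degrees(p[2]).round(1),f.round(2))
    # teal lid outline corners, for level check
    k=max(cv2.findContours(teal(b)|orange(b),0,1)[0],key=cv2.contourArea)
    print(cv2.approxPolyDP(cv2.convexHull(k),4,True)[:,0].tolist())
E
python3 lk2.py
```

```text
32.3 [0.8098 0.0572 0.1991]
top 0.126 [ 0.6045 -0.0457] 107.3 -36.44
top 0.133 [ 0.6026 -0.0454] 107.8 -36.09
top 0.14 [ 0.6003 -0.045 ] 107.8 -35.73
[[314, 160], [334, 220], [271, 240], [264, 202], [266, 175]]
scene 0.126 [ 0.6059 -0.0479] 104.5 -53.4
scene 0.133 [ 0.6083 -0.0427] 105.4 -53.65
scene 0.14 [ 0.6107 -0.0376] 105.8 -53.8
[[244, 135], [302, 177], [248, 227], [189, 179]]
```

Run:
```python
from h import *
cs=ctrl.calibration("scene");b=cv2.imread("pics/last_scene.png")
def cor(x,y,a,z):
    a=np.radians(a);R=np.array([[np.cos(a),-np.sin(a)],[np.sin(a),np.cos(a)]])
    return np.c_[np.array([(-1,-1),(1,-1),(1,1),(-1,1)])*.092@R.T+[x,y],np.full(4,z)]
for z in(.126,.14):
    P=cor(.605,-.0465,107,z);print(z,P[:,:2].round(3).tolist(),w2p(cs,P).round(1).tolist())
P=cor(.608,-.040,108.5,.126)
B=cv2.convertScaleAbs(cv2.resize(b[105:255,165:325],(800,750)[:2] if 0 else (640,600),interpolation=2),alpha=1.4)
cv2.polylines(B,[((w2p(cs,P)+.5-[165,105])*4).astype(int)],True,(255,255,255),1)
cv2.imwrite("pics/z4.png",B)
```

```text
0.126 [[0.72, -0.108], [0.666, 0.068], [0.49, 0.015], [0.544, -0.161]] [[187.5, 180.7], [247.1, 225.4], [303.8, 174.5], [244.8, 136.7]]
0.14 [[0.72, -0.108], [0.666, 0.068], [0.49, 0.015], [0.544, -0.161]] [[186.4, 176.6], [246.7, 221.4], [304.1, 170.3], [244.4, 132.5]]
```

View pics/z4.png

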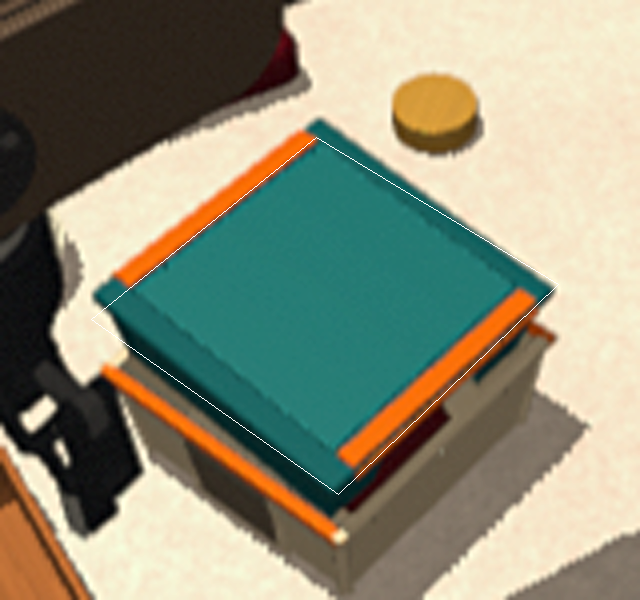

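The overlay shows the near (+y) edge fully down on the target outline at about (340,492). The far (-y) edge, (97,295) to (318,120), is about 14 mm high and still on the rim. The tote needs pushing flat from that far side toward +y, so I'll turn the tool 90° and go round.

Call:
step_arm:
  motion:
    - {"offset":[-0.01,0.04,0],"twist":-8.2}
    - {"offset":[-0.02,0.08,0],"twist":-16.4}
    - {"offset":[-0.04,0.12,0],"twist":-24.6}
    - {"offset":[-0.08,0.15,0],"twist":-32.8}
    - {"offset":[-0.12,0.168,0],"twist":-41}
    - {"offset":[-0.16,0.168,0],"twist":-49.2}
    - {"offset":[-0.2,0.168,0],"twist":-57.4}
    - {"offset":[-0.201,0.168,0],"twist":-65.6}
    - {"offset":[-0.201,0.168,0],"twist":-73.8}
    - {"offset":[-0.201,0.168,0],"twist":-82}
    - {"offset":[-0.201,0.168,0],"twist":-90}
    - {"offset":[-0.201,0.168,0],"twist":-90}

```text
time: 33.6
eef_pos: [0.6661, -0.1666, 0.1904]
tcp_rot: [0.585, 0.811, -0.0, -0.002]
contact_force: [-0.3, -0.9, 0.4]
opening: 1.001
finger_force: 0.0
```

Call:
step_arm:
  motion:
    - {"offset":[0,0,0.045],"twist":0}
    - {"offset":[0,0,0.09],"twist":0}
    - {"offset":[0,0,0.12],"twist":0}
    - {"offset":[0,0,0.12],"twist":0}
    - {"offset":[0.012,0,0.12],"twist":0}
    - {"offset":[0.02,0,0.12],"twist":0}
    - {"offset":[0.025,0,0.12],"twist":0}
    - {"offset":[0.029,0,0.12],"twist":0}
    - {"offset":[0.033,0,0.12],"twist":0}
    - {"offset":[0.037,0,0.12],"twist":0}
    - {"offset":[0.037,0,0.12],"twist":0}

```text
time: 34.7
eef_pos: [0.6586, -0.133, 0.0741]
tcp_rot: [0.584, 0.811, 0.001, 0.004]
contact_force: [5.2, -3.2, 0.1]
opening: 0.996
finger_force: 2.4
```

```bash
python3 lk2.py
```

```text
34.7 [ 0.6586 -0.133   0.0741]
top 0.126 [ 0.622  -0.0276] 114.1 5.36
top 0.133 [ 0.6207 -0.0263] 114.1 5.85
top 0.14 [ 0.6227 -0.031 ] 111.6 6.35
[[313, 142], [227, 141], [228, 96], [312, 96]]
scene 0.126 [ 0.6086 -0.0411] 109.1 -14.46
scene 0.133 [ 0.6113 -0.0354] 108.3 -14.26
scene 0.14 [ 0.6117 -0.0313] 108.5 -14.0
[[165, 217], [214, 304], [146, 341], [104, 245]]
```

Call:
step_arm:
  motion:
    - {"offset":[-0.03,0,0],"twist":0}
    - {"offset":[-0.06,0,-0.04],"twist":0}
    - {"offset":[-0.1,0,-0.09],"twist":0}
    - {"offset":[-0.15,0,-0.12],"twist":0}
    - {"offset":[-0.18,0,-0.12],"twist":0}
    - {"offset":[-0.18,0,-0.12],"twist":0}

```text
time: 35.4
eef_pos: [0.7144, -0.309, 0.1956]
tcp_rot: [0.586, 0.81, -0.0, 0.003]
contact_force: [0.4, 1.1, -0.6]
opening: 0.994
finger_force: 0.0
```

```bash
python3 lk2.py
cat > tilt.py <<'E'
from h import *
from scipy.optimize import least_squares
# per-corner height from lid outline in the two views: fit x,y,yaw,z,tilts to both masks via distance of edge pixels
cals={n:ctrl.calibration(n) for n in("top","scene")}
g=np.radians(108)
def model(p):
    x,y,a,z,rx,ry=p
    from scipy.spatial.transform import Rotation as R
    Q=np.array([(-1,-1,0),(1,-1,0),(1,1,0),(-1,1,0)])*.092
    Q=Q@(R.from_euler("z",a).as_matrix()).T;Q[:,2]=ry*(Q@[np.cos(np.radians(18.5)),np.sin(np.radians(18.5)),0])+rx*(Q@[np.cos(np.radians(108.5)),np.sin(np.radians(108.5)),0])
    return Q+[x,y,z]
def hullpts(n):
    b=cv2.imread("pics/last_%s.png"%n)
    c=p=w2p(cals[n],model([.608,-.04,g,.13,0,0]));M=np.zeros(b.shape[:2],np.uint8)
    cv2.fillConvexPoly(M,c.astype(int),1);M=cv2.dilate(M,np.ones((11,11)))
    h=cv2.cvtColor(b,cv2.COLOR_BGR2HSV)
    return b,h,M
# top-surface edge score: teal-bright + orange inside vs outside, via Nelder-Mead
from scipy.optimize import minimize
D={}
for n in cals:
    b,h,M=hullpts(n);m=((teal(b)>0)|(orange(b)>0)).astype(np.float32)*M
    D[n]=cv2.GaussianBlur(cv2.resize(m,None,fx=4,fy=4),(0,0),3)
    V=cv2.GaussianBlur(cv2.resize(h[:,:,2].astype(np.float32)/255,None,fx=4,fy=4),(0,0),1.5)
def cost(p):
    v=0
    for n in cals:
        L=np.zeros(D[n].shape,np.uint8);cv2.fillConvexPoly(L,np.round((w2p(cals[n],model(p))+.5)*64).astype(int),1,shift=4)
        v-=(L*(D[n]-.5)).sum()/1e3
    return v+ (p[4]**2+p[5]**2)*1
x0=np.array([.608,-.04,g,.128,0,0])
b=min((minimize(cost,x0+d,method="Nelder-Mead",options=dict(initial_simplex=np.vstack([x0+d,x0+d+np.diag([.006,.006,.05,.006,.06,.06])]),maxiter=600,xatol=1e-4,fatol=1e-3)) for d in np.array([[0,0,0,0,0,0],[.003,-.003,.02,.006,.05,-.05],[-.003,.003,-.02,.006,-.05,.05]])),key=lambda r:r.fun)
print("x,y,yaw,z",b.x[:2].round(4),np.degrees(b.x[2]).round(1),b.x[3].round(4),"slope along 108.5, 18.5:",b.x[4:].round(3),b.fun.round(2))
E
python3 tilt.py
```

```text
35.4 [ 0.7144 -0.309   0.1956]
top 0.126 [ 0.6076 -0.0471] 109.5 -37.88
top 0.133 [ 0.6069 -0.047 ] 108.3 -37.52
top 0.14 [ 0.6066 -0.047 ] 109.3 -37.16
[[310, 104], [311, 143], [227, 141], [228, 95], [297, 96]]
scene 0.126 [ 0.6084 -0.0483] 108.7 -47.94
scene 0.133 [ 0.6099 -0.0408] 108.8 -47.63
scene 0.14 [ 0.6121 -0.0353] 108.3 -47.29
[[228, 149], [262, 150], [301, 174], [248, 225], [189, 183]]
x,y,yaw,z [ 0.6069 -0.0489] 107.9 0.1228 slope along 108.5, 18.5: [0.044 0.021] -61.05
```

I'll use the wrist camera from above to fix the lid's height at each corner.

Call:
step_arm:
  motion:
    - {"offset":[0.04,-0.01,-0.03],"twist":0}
    - {"offset":[0.08,-0.02,-0.06],"twist":0}
    - {"offset":[0.12,-0.02,-0.09],"twist":0}
    - {"offset":[0.16,-0.02,-0.12],"twist":0}
    - {"offset":[0.2,-0.02,-0.15],"twist":0}
    - {"offset":[0.24,-0.02,-0.17],"twist":0}
    - {"offset":[0.24,-0.02,-0.17],"twist":0}
    - {"offset":[0.24,-0.02,-0.17],"twist":0}

```text
time: 36.3
eef_pos: [0.6175, -0.0792, 0.3621]
tcp_rot: [0.583, 0.812, -0.0, 0.0]
contact_force: [-0.5, -0.7, -0.9]
opening: 0.996
finger_force: 0.0
```

```bash
cat > wr.py <<'E'
from h import *
s=ctrl.get_state();print(round(s["time"],2),s["eef_pos"].round(4))
cw=ctrl.calibration("wrist");im=ctrl.read_camera("wrist");cv2.imwrite("pics/wr.png",im)
C=np.array([.608,-.040]);u=np.array([.948,.317]);t=np.array([-.317,.948])
h=cv2.cvtColor(im,cv2.COLOR_BGR2HSV)
m=teal(im);k=max(cv2.findContours(m,0,1)[0],key=cv2.contourArea)
hull=cv2.convexHull(k);print("teal hull",cv2.approxPolyDP(hull,4,True)[:,0].tolist(),"area",cv2.contourArea(k))
for z in(.126,.14):
    p,f=fitim(cw,im,z,[.608,-.041,np.radians(108)])[:2];d=p[:2]-C;print(z,p[:2].round(4),np.degrees(p[2]).round(1),f.round(1),"u",(d@u).round(4),"t",(d@t).round(4))
def sq(hh,z):return np.array([np.r_[C+a*hh*u+b*hh*t,z] for a,b in((1,1),(-1,1),(-1,-1),(1,-1))])
print("seat lid proj (++,-+,--,+-)",w2p(cw,sq(.092,.126)).round(0).tolist());print("at .14",w2p(cw,sq(.092,.14)).round(0).tolist());print("rim",w2p(cw,sq(.094,.08)).round(0).tolist())
E
python3 wr.py
```

```text
36.3 [ 0.6175 -0.0792  0.3621]
teal hull [[195, 61], [360, 63], [350, 221], [203, 220]] area 21844.0
0.126 [ 0.6068 -0.0491] 108.7 -261.7 u -0.004 t -0.0082
0.14 [ 0.608  -0.0498] 108.6 -251.3 u -0.0031 t -0.0093
seat lid proj (++,-+,--,+-) [[367.0, 52.0], [195.0, 51.0], [204.0, 216.0], [356.0, 217.0]]
at .14 [[370.0, 50.0], [192.0, 49.0], [202.0, 220.0], [358.0, 220.0]]
rim [[359.0, 57.0], [202.0, 56.0], [210.0, 208.0], [350.0, 208.0]]
```

Run:
```python
from h import *
im=cv2.imread("pics/wr.png");h=cv2.cvtColor(im,cv2.COLOR_BGR2HSV)
f=lambda a:" ".join("%d/%d/%d"%tuple(x) for x in a)
print("c280 r44-70",f(h[44:72:1,280]));print("c280 r206-236",f(h[204:236,280]))
print("r90 left c185-215",f(h[90,184:214]));print("r90 right",f(h[90,344:376]))
print("r200 left",f(h[200,190:218]));print("r200 right",f(h[200,340:366]))
```

```text
c280 r44-70 16/54/99 18/57/98 18/57/99 14/60/98 17/52/94 16/60/97 14/57/94 18/54/94 16/56/95 18/58/97 16/57/94 16/57/99 14/61/96 14/54/100 17/53/97 14/87/100 12/197/106 9/196/95 14/95/59 12/231/105 12/231/106 11/225/109 12/231/106 10/214/107 10/206/109 11/222/107 11/231/105 12/218/109
c280 r206-236 85/132/108 86/125/110 85/122/109 85/123/112 84/124/113 85/123/108 86/126/95 87/121/82 15/154/81 16/201/150 16/194/168 17/200/167 16/199/168 17/197/167 17/210/165 17/193/169 17/205/164 17/190/160 18/163/142 16/151/166 22/68/165 24/43/167 22/46/165 22/48/165 24/43/166 29/37/166 26/38/167 27/40/165 25/38/167 20/50/164 19/55/166 20/48/166
r90 left c185-215 20/48/165 20/50/164 20/52/163 21/52/163 22/50/164 23/46/165 23/43/165 20/47/164 19/49/167 17/51/166 23/52/99 84/156/44 90/130/45 88/160/43 92/198/45 89/197/44 86/130/45 93/151/44 88/159/45 91/187/41 86/197/44 89/142/45 90/112/50 96/193/41 91/153/45 89/159/48 88/154/53 86/158/55 88/151/54 87/180/51
r90 right 87/135/106 88/147/83 86/141/85 88/139/90 88/157/86 87/141/87 87/132/89 86/133/92 86/137/91 88/149/87 86/151/86 86/149/87 86/151/86 88/139/88 87/152/84 88/148/74 32/31/141 29/39/164 30/39/165 28/37/166 29/41/167 29/37/164 25/39/163 25/43/166 25/40/165 26/44/163 25/41/162 22/47/164 23/46/165 23/45/165 25/40/164 28/37/164
r200 left 22/48/165 26/39/164 30/34/165 25/39/169 24/48/166 21/45/164 23/46/165 24/45/166 23/49/165 22/49/167 26/45/126 77/52/78 88/163/78 86/145/88 86/146/89 87/152/84 85/151/88 86/140/84 87/133/88 86/142/86 87/155/84 86/133/90 86/154/86 87/133/90 88/149/106 87/135/106 86/130/106 86/136/105
r200 right 85/130/96 86/125/96 86/129/97 87/129/93 86/114/98 87/129/95 85/133/94 85/125/98 86/129/95 86/122/98 86/129/97 86/146/82 77/53/97 33/36/149 27/42/165 22/41/166 23/43/165 21/47/167 21/48/163 23/48/166 27/40/165 27/41/163 31/37/164 34/38/167 30/33/168 29/37/166
```

The wrist edges say the lid is about level at seat height. They put it at u≈-1 mm and t≈-4 mm from the cream centre as the same camera saw it earlier. I'll move the arm clear and check height and tilt, using the initial level pictures as a reference.

Call:
step_arm:
  motion:
    - {"offset":[-0.05,0,0],"twist":0}
    - {"offset":[-0.1,0,0],"twist":0}
    - {"offset":[-0.15,0,0],"twist":0}
    - {"offset":[-0.2,0,0],"twist":0}
    - {"offset":[-0.25,0,0.02],"twist":0}
    - {"offset":[-0.3,0,0.04],"twist":0}
    - {"offset":[-0.34,0,0.06],"twist":0}
    - {"offset":[-0.34,0,0.06],"twist":0}

```text
time: 37.15
eef_pos: [0.7227, -0.4101, 0.2868]
tcp_rot: [0.587, 0.809, -0.001, -0.009]
contact_force: [-0.3, -0.5, -2.7]
opening: 0.996
finger_force: 0.0
```

```bash
cat > tilt2.py <<'E'
# lid pose (6 dof) from straight edges in both views; compares a level reference picture
from h import *
from scipy.optimize import least_squares
import sys
from scipy.spatial.transform import Rotation as R
def edges(n,im,P0):
    """sub-pixel outline points along each predicted edge: teal-or-orange mask boundary from outside"""
    c=ctrl.calibration(n);m=((teal(im)>0)|(orange(im)>0)).astype(np.float32);m=cv2.GaussianBlur(m,(0,0),.8)
    out=[]
    for i in range(4):
        A,B=P0[i],P0[(i+1)%4]
        if n=="scene" and (A+B)[:2]@[ .317+.3,.53+.0]/2-0>1e9: continue
        for f in np.linspace(.12,.88,16):
            X=A+f*(B-A);o=X-P0.mean(0);o/=np.linalg.norm(o);
            q=np.array([w2p(c,[X+o*d*np.array([1,1,0])])[0] for d in np.arange(-.016,.0165,.001)])
            v=cv2.remap(m,q[:,0].astype(np.float32)[None],q[:,1].astype(np.float32)[None],1)[0]
            j=np.nonzero(v>.5)[0]
            if len(j) and j[-1]<len(v)-1: out.append((i,f,q[j[-1]]*.5+q[j[-1]+1]*.5))
    return c,out
def corners(p):
    x,y,a,z,rt,ru=p;r=R.from_euler("z",a).as_matrix();Q=(np.array([(-1,-1,0),(1,-1,0),(1,1,0),(-1,1,0)])*.0915)@r.T
    u=np.r_[.948,.317,0];t=np.r_[-.317,.948,0];Q[:,2]=rt*(Q@t)+ru*(Q@u);return Q+[x,y,z]
def run(tag,x0):
    p=np.array(x0,float)
    for it in range(3):
        D=[edges(n,cv2.imread("pics/%s"%f),corners(p)) for n,f in tag]
        def res(p):
            P=corners(p);r=[]
            for c,o in D:
                W=w2p(c,P)
                for i,f,q in o:
                    d=W[(i+1)%4]-W[i];r.append((d[0]*(q-W[i])[1]-d[1]*(q-W[i])[0])/np.hypot(*d))
            return np.array(r)
        s=least_squares(res,p,loss="soft_l1",f_scale=.5);p=s.x
    print(tag[0][1],p[:2].round(4),np.degrees(p[2]).round(1),"z %.4f"%p[3],"slopes t,u",p[4:].round(3),"rms",np.sqrt(np.mean(res(p)**2)).round(2),len(res(p)))
run([("top","top0.png"),("scene","scene0.png")],[.612,-.039,np.radians(66),.14,0,0])
for n in("top","scene"):cv2.imwrite("pics/now_%s.png"%n,ctrl.read_camera(n))
run([("top","now_top.png"),("scene","now_scene.png")],[.608,-.047,np.radians(108.5),.128,0,0])
E
python3 tilt2.py
```

```text
top0.png [ 0.612  -0.0397] 65.2 z 0.1360 slopes t,u [ 0.006 -0.049] rms 1.39 124
now_top.png [ 0.6062 -0.0488] 109.1 z 0.1226 slopes t,u [-0.024 -0.01 ] rms 0.89 128
```

The lid has dropped 13.4 mm from its start height (14 expected), so it's down, at 109°. It may sit a few mm toward -y, so I'll give it a gentle centring nudge from that side and watch the force.

Call:
step_arm:
  motion:
    - {"offset":[0.05,0,0.05],"twist":0}
    - {"offset":[0.1,0,0.1],"twist":0}
    - {"offset":[0.15,0,0.13],"twist":0}
    - {"offset":[0.2,0,0.15],"twist":0}
    - {"offset":[0.235,0,0.18],"twist":0}
    - {"offset":[0.235,0,0.225],"twist":0}
    - {"offset":[0.235,0,0.232],"twist":0}
    - {"offset":[0.245,0,0.232],"twist":0}
    - {"offset":[0.257,0,0.232],"twist":0}
    - {"offset":[0.267,0,0.232],"twist":0}
    - {"offset":[0.275,0,0.232],"twist":0}
    - {"offset":[0.279,0,0.232],"twist":0}

```text
time: 38.45
eef_pos: [0.6405, -0.1416, 0.074]
tcp_rot: [0.584, 0.812, -0.0, 0.006]
contact_force: [2.2, -6.9, 0.4]
opening: 0.992
finger_force: 3.9
```

Call:
step_arm:
  motion:
    - {"offset":[0.002,0,0],"twist":0}
    - {"offset":[0.003,0,0],"twist":0}
    - {"offset":[0.003,0,0],"twist":0}

```text
time: 38.75
eef_pos: [0.6398, -0.1397, 0.074]
tcp_rot: [0.584, 0.812, -0.0, 0.006]
contact_force: [2.6, -6.1, 1.2]
opening: 0.993
finger_force: 3.3
```

Call:
step_arm:
  motion:
    - {"offset":[0.002,0,0],"twist":0}
    - {"offset":[0.004,0,0],"twist":0}
    - {"offset":[0.006,0,0],"twist":0}
    - {"offset":[0.006,0,0],"twist":0}

```text
time: 39.15
eef_pos: [0.6389, -0.1375, 0.0749]
tcp_rot: [0.584, 0.811, -0.002, 0.009]
contact_force: [3.9, -15.1, 0.9]
opening: 0.995
finger_force: 7.3
```

Call:
step_arm:
  motion:
    - {"offset":[-0.03,0,0],"twist":0}
    - {"offset":[-0.06,0,-0.05],"twist":0}
    - {"offset":[-0.06,0,-0.1],"twist":0}
    - {"offset":[-0.06,0,-0.15],"twist":0}
    - {"offset":[-0.06,0,-0.2],"twist":0}
    - {"offset":[-0.06,0,-0.25],"twist":0}
    - {"offset":[-0.06,0,-0.29],"twist":0}
    - {"offset":[-0.055,0,-0.29],"twist":0}
    - {"offset":[-0.055,0,-0.29],"twist":0}

```text
time: 40.05
eef_pos: [0.6526, -0.1826, 0.3643]
tcp_rot: [0.584, 0.812, 0.001, 0.003]
contact_force: [-0.8, -0.5, -1.4]
opening: 0.996
finger_force: 0.0
```

```bash
sed -i 's/C=np.array(\[.608,-.040\])/C=np.array([.6055,-.0445])/' wr.py; python3 wr.py
python3 - <<'E'
from h import *
im=cv2.imread("pics/wr.png");t=((teal(im)>0)|(orange(im)>0))
for x in(240,280,320):
    r=np.nonzero(t[:,x])[0];print("col",x,r.min(),r.max(),np.nonzero(np.diff(r)>1)[0][:3])
for y in(90,150,200):
    r=np.nonzero(t[y])[0];r=r[(r>150)&(r<400)];print("row",y,r.min(),r.max())
E
```

```text
40.05 [ 0.6526 -0.1826  0.3643]
teal hull [[362, 0], [354, 121], [195, 120], [187, 0]] area 18476.0
0.126 [ 0.6023 -0.0389] 108.2 -216.0 u -0.0013 t 0.0063
0.14 [ 0.6038 -0.038 ] 108.1 -212.3 u 0.0004 t 0.0067
seat lid proj (++,-+,--,+-) [[368.0, -66.0], [182.0, -66.0], [194.0, 126.0], [356.0, 126.0]]
at .14 [[372.0, -73.0], [178.0, -74.0], [191.0, 127.0], [359.0, 127.0]]
rim [[360.0, -48.0], [190.0, -48.0], [201.0, 126.0], [350.0, 126.0]]
col 240 0 123 [108 118]
col 280 0 123 [109 119]
col 320 0 123 [121]
row 90 193 356Traceback (most recent call last):
  File "<stdin>", line 6, in <module>
    return umr_minimum(a, axis, None, out, keepdims, initial, where)
ValueError: zero-size array to reduction operation minimum which has no identity
```

The force rose to 15 N, so it's up against the opposite wall, which fits it sitting inside the mouth. One last full look from above.

Call:
step_arm:
  motion:
    - {"offset":[0.05,0,0],"twist":0}
    - {"offset":[0.1,0,0],"twist":0}
    - {"offset":[0.108,0,0],"twist":0}
    - {"offset":[0.108,0,0],"twist":0}
    - {"offset":[0.108,0,0],"twist":0}

```text
time: 40.6
eef_pos: [0.6177, -0.0809, 0.3586]
tcp_rot: [0.584, 0.811, -0.001, -0.001]
contact_force: [0.2, -0.1, 0.2]
opening: 0.994
finger_force: 0.0
```

```bash
python3 wr.py
python3 - <<'E'
from h import *
im=cv2.imread("pics/wr.png");t=((teal(im)>0)|(orange(im)>0))
for x in(230,280,330):
    r=np.nonzero(t[:250,x])[0];print("col",x,r.min(),r.max())
for y in(80,90,150,200,210):
    r=np.nonzero(t[y])[0];r=r[(r>150)&(r<400)];print("row",y,r.min(),r.max())
E
```

```text
40.6 [ 0.6177 -0.0809  0.3586]
teal hull [[361, 51], [351, 214], [203, 214], [192, 52]] area 22667.0
0.126 [ 0.6037 -0.0407] 108.6 -273.1 u -0.0005 t 0.0042
0.14 [ 0.6046 -0.0423] 108.5 -262.5 u -0.0002 t 0.0024
seat lid proj (++,-+,--,+-) [[364.0, 53.0], [191.0, 53.0], [202.0, 219.0], [354.0, 219.0]]
at .14 [[368.0, 51.0], [188.0, 51.0], [199.0, 223.0], [356.0, 223.0]]
rim [[357.0, 58.0], [199.0, 58.0], [208.0, 210.0], [348.0, 210.0]]
col 230 49 216
col 280 49 216
col 330 49 216
row 80 194 360
row 90 195 360
row 150 198 356
row 200 202 399
row 210 202 399
```

Call:
step_arm:
  motion:
    - {"offset":[-0.05,0,0],"twist":0}
    - {"offset":[-0.1,0,0],"twist":0}
    - {"offset":[-0.15,0,0],"twist":0}
    - {"offset":[-0.2,0,0],"twist":0}
    - {"offset":[-0.25,0,0.02],"twist":0}
    - {"offset":[-0.3,0,0.04],"twist":0}
    - {"offset":[-0.34,0,0.06],"twist":0}
    - {"offset":[-0.34,0,0.06],"twist":0}
    - {"offset":[-0.34,0,0.06],"twist":0}

```text
time: 41.55
eef_pos: [0.7243, -0.4056, 0.2945]
tcp_rot: [0.586, 0.81, 0.0, -0.003]
contact_force: [-0.2, 0.3, 1.2]
opening: 0.994
finger_force: 0.0
```

```bash
python3 tilt2.py
```

```text
top0.png [ 0.612  -0.0397] 65.2 z 0.1360 slopes t,u [ 0.006 -0.049] rms 1.39 124
now_top.png [ 0.6031 -0.0406] 108.9 z 0.1223 slopes t,u [-0.026 -0.011] rms 0.85 128
```

The tote slid 8 mm between walls, which is exactly the ±4 mm mouth clearance, and its height didn't change. So it is seated inside the mouth, within about 4 mm of centre. Square and level check out within measurement, and the arm is clear, so I'm handing in.

```bash
python3 -c "
from plant import ctrl
print(ctrl.sign_off())"
```

```text
the job is handed in; nothing more can be done
None
```

I turned the teal tote until its orange sides cross the cream tote's and it dropped onto the ledges, then handed in at about 42 s; by my measurements it is down, square within about 1° and within about 4 mm of centre, but the level reading was noisy and sign-off returned no verdict.

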